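Clear and close a battery-module clamping fixture

ROBOT

A 6-joint arm with a two-finger parallel gripper is mounted at the origin on the work surface. World frame = base frame: x ahead of the robot, y to its left, z up, the work surface at z = 0. Lengths are in m, angles in rad, forces in N, time in s.
With the tool pointing down it reaches from about 0.325 to 1 m from the base axis. Payload 5.1 kg.
Tool frame: the origin (TCP) lies midway between the tips of the shut fingers; the grasp point (between the pads) lies 19 mm behind it; z points along the fingers, y is the direction in which the jaws open and shut (so a half turn about z gives the same grasp; the last joint's range is limited). The gripper opens to 85 mm and grips with 20 to 120 N. Pads are 22 mm wide; open, the fingers measure 114 mm over their backs; the gripper's body (76 mm by 85 mm) begins 54 mm behind the grasp point. The pads swing forward as they close: fully open they stand 13 mm farther back than shut.
Start: joints at [1.245, 0.124, 1.65, -0, 1.367, -0.083], TCP at [0.156, 0.631, 0.231] pointing down, gripper open.
Joint ranges: [-2.61, 2.61], [-1.02, 2.33], [0.03, 2.71], [-1.35, 4.49], [0.32, 2.68], [-2.91, 2.91]. Speed limits (rad/s): [2.57, 2.57, 3.14, 3.14, 3.14, 3.14].

INTERFACE

Orientations are given as a rotation vector (axis times angle).
In Python, from bench import r gives the robot as it stands.
- The arm moves only by the tool jog_arm, never from a script. Its argument "targets" is a list of rows, each a list of 4 numbers: the shift along the world's x, y, z in m, then the turn about the world's z in degrees. In form: [[tx, ty, tz, turn], ...]. A call has 1 to 8 rows; each row shifts and turns the commanded pose from where the row before left it; what a row does not reach is not made up. A row lasts 1/12 s, in which the tool goes at most 41.7 mm and 7.16 degrees, less where a joint would pass 70% of its speed; a pose out of reach is approached as far as the arm can. A call is refused whole if a number of a shift passes 0.0417 or a number of a turn 7.16, either way. A call with a gripper value outside its range is refused whole. "hand" is the opening in per cent of the stroke, from 0 (shut) to 100 (fully open), set as the call begins (left out, the last holds). The fingers move at their own pace and stop on an object; the grip force is fixed at half the most. Time passes only in rows, so rows that do not move let the fingers close. It gives the time, the measured TCP pose, the force and the opening at its end, in the units of the state.
- r.get_obs(): the state, without advancing time (a new reading comes with each control period).
- r.read_camera(name): name is "scene" or "side" or "wrist"; returns the picture (384x512x3 uint8, red, green, blue); there is no depth.
- r.calibration(name): a dict with "vertical_fov" (degrees; the focal length in pixels is half the picture's height over the tangent of half this angle, whatever the lens; pixels are square), "cx", "cy" (the principal point, pixels), "world_to_cam" (4x4, takes a point from world to camera coordinates). Camera axes: x right, y down, z forward; pixel columns grow to the right and rows downward; lengths in m; the calibration is good to about 2 mm. The wrist camera is an equidistant fisheye: a pixel r from the principal point sees the ray r / f radians off the axis. A picture is of the moment at which its call begins: read the wrist's pose just before it. calibration takes no time and is no camera call; for the wrist camera it gives the pose at the moment of the call.
- r.sign_off(): hands the job in, once; it reports no verdict.
The state is a dict: "time_s": time; "q": joint angles; "joint_vel": joint speeds; "joint_torque": joint torques, N m; "tool_pos": TCP position; "eef_rot": TCP orientation; "contact_force": force on the tool from outside, world axes, zero at the start; "moment": the same for the moment, N m; "grip_width": finger opening in m.
Only numpy, scipy, OpenCV 4.12 (cv2) and the standard library are available. Lean on these libraries where they do the work, as an engineer would, in place of code of your own. Each camera call takes 0.05 s, during which the arm holds its last target. There are 200 camera calls.

TASK

Clear every piece of scrap (offcuts and paper wads) off the clamping fixture into the grey scrap bin, then fit the hand crank on the fixture's square shaft and wind it clockwise, several full turns, until the pressure plate is home against the battery module. Finally take the crank off and stand it upright on its rubber mat again; leave the tools and other things lying about where they are.

Things in the scene. Friction and masses are not known exactly. Their poses are not given: they have to be found in the camera images.
- fixture: clamping fixture bolted to the table. Origin on the table; z up, y along the bed from the gearbox end (-y) to the module end (+y). Bed 12 mm thick, x -110..110, y -195..165 mm. Fixed white battery module x -100..100, y 45..145, flat top at 67 mm; stop plate behind it y 145..159, top at 74. Grey gearbox x -40..40, y -185..-115, top at 75, square shaft end standing up from it
- bed_middle (a point): middle of the open bed in front of the module, on the bed's top face (12 mm above the table)
- carriage (a joint): travel in m of the pressure plate along fixture +y: 0 fully back (120 mm from the module), 0.12 home against the module. Only the square shaft drives it: a full turn clockwise seen from above moves it 30 mm to the module. Starts between 0 and 0.03, stays where left, stops solidly at 0.12
- plate_face (a point): middle of the pressure plate's face that meets the module, 34 mm above the table. The plate is a steel bar lying across the bed, 200 mm long in fixture x, 30 mm thick in y, top 54 mm above the table
- shaft_seat (a point): fixed point on the gearbox's top face on the shaft axis; the underside of the crank's hub rests here when seated
- shaft_square (a point): on the shaft axis 18 mm above the gearbox top, where the 18 x 18 mm square ends and an 8 mm high round tapered tip begins (tip top 26 mm above the gearbox). Turns with the shaft; its x and y axes are square to the flats. Turning the shaft takes about 0.15 Nm
- crank: loose steel hand crank, 0.45 kg, stands on its hub. Origin: centre of hub underside; z up, x along the arm to the grip. Hub 40 x 40 x 36 mm, 21 mm square socket 30 mm deep from below: fits the shaft at any quarter turn. On top a 30 x 30 mm square boss, z 36..80 mm, to lift it by. All square to x, y. Arm 18 mm wide, z 26..36, to x = 84; counterweight radius 23 at x = -50
- crank_knob (a point): middle of the crank's black round grip, an upright sleeve 22 mm in diameter, z 38..86 mm above the hub's underside, 75 mm from the crank's axis; it spins freely on its pin
- mat: black rubber mat, 140 x 140 x 4 mm, fixed to the table on one side of the fixture; the crank stands on it at the start. Origin: centre of its underside
- bin: grey open scrap bin, fixed to the table on the other side of the fixture, outside 200 mm (x) by 150 mm (y), 80 mm high, walls and floor 4 mm. Origin: centre of its underside
- scrap1: loose copper busbar offcut, a plain bar, 20 x 40 x 18 mm (x, y, z); origin at the middle of these extents; starts on the open bed with z up (not in every run)
- scrap2: loose black plastic channel offcut of U section, 26 x 36 x 22 mm, open side along +z (x, y, z); origin at the middle of these extents; starts on the open bed with z up (not in every run)
- scrap3: loose crumpled hard paper wad, about 26 x 26 x 24 mm (33 mm across its corners) (x, y, z); origin at the middle of these extents; starts on the open bed with z up (not in every run)
- scrap4: loose grey spacer-block offcut, 26 x 34 x 22 mm (x, y, z); origin at the middle of these extents; starts on top of the module with z up (not in every run)
- scrap5: loose crumpled hard paper wad, about 26 x 26 x 24 mm (33 mm across its corners) (x, y, z); origin at the middle of these extents; starts on top of the module with z up (not in every run)
- scrap6: loose bent copper offcut of L shape, 22 x 38 x 22 mm: a 9 mm thick foot at its -z side over the whole length, and a 12 mm thick, full-height upright across its -y end (x, y, z); origin at the middle of these extents; starts on top of the module with z up (not in every run)
- socket: loose chrome wrench socket, 24 mm diameter, 34 mm tall, standing on the bed beside the gearbox; a tool, to be left there. Origin: centre of its underside
- multimeter: yellow hand meter, 90 x 150 x 40 mm, lying beyond the fixture; leave alone. Origin: centre of its underside
- tape: roll of blue tape lying flat, 100 mm outside, 24 mm high; leave alone. Origin: centre of its underside
- cleaner: white bottle, 60 mm diameter, 170 mm tall, at the far left; leave alone. Origin: centre of its underside
- driver: red screwdriver, 200 mm long, lying crosswise between robot and fixture; leave alone. Origin: at the middle of its length, at the underside
- wrench: steel wrench, 180 mm long, lying crosswise between robot and fixture; leave alone. Origin: at the middle of its length, at the underside
- bolt_cup: small steel bowl, 70 mm diameter, 50 mm high, at the far right; leave alone. Origin: centre of its underside

How it is judged:
By the outcome, as a careful person would: the job done as asked, in the order asked, and still so for the second after the job is handed in, with the robot touching nothing.
Of scrap1, scrap2, scrap3, scrap4, scrap5, scrap6 only 3 to 5 are there at a start; the rules pass over those that are not, and their reading is None.
At some moment in a run one of scrap1, scrap2, scrap3, scrap4, scrap5, scrap6 may be knocked a few centimetres aside while the robot is not near it.
Once in a run the grip may slacken for a moment while it holds something.
It also fails if it takes over 210 s, if anything falls off the work surface, if the arm or the gripper's body presses on something with over 40 N, if the wrist force passes 120 N, or if a joint passes its speed limit or range.

## Working session

There is one attempt and no reset: what is moved stays moved. The work goes in short steps, Python scripts to look and compute and a tool call to move; the robot and the scene stay as the last step left them, time stands still between calls to the robot, and variables do not carry over. Pictures are saved under pics/ and viewed, about 12 in all and at most 16, crops included, and the job is handed in when it is done.

Besides the shell and the picture viewer there is one more tool, called after "Call:" as name([rows], argument=value, ...), one row to a line, values as JSON. jog_arm: Moves the arm, as the interface text tells. Its arguments: {"type":"object","properties":{"targets":{"type":"array","items":{"type":"array","items":{"type":"number"}}},"hand":{"type":"number"}},"required":["targets"]}

```bash
ls; mkdir -p pics
python3 - <<'E'
from bench import r
import cv2,numpy as np
o=r.get_obs();print(o)
for n in("scene","side","wrist"):
    c=r.calibration(n);print(n,c["vertical_fov"],c["cx"],c["cy"],np.round(c["world_to_cam"],4).tolist())
    im=r.read_camera(n);cv2.imwrite(f"pics/{n}0.png",im[:,:,::-1])
E
```

```text
pics
{'time_s': 0.0, 'q': array([ 1.24538701e+00,  1.24499581e-01,  1.65167626e+00,  1.80743360e-05,
        1.36748945e+00, -8.26129374e-02]), 'joint_vel': array([ 0.00047373,  0.00057218, -0.00157555,  0.00133279, -0.00237924,
       -0.0015678 ]), 'joint_torque': array([-9.36286142e-05, -4.23615396e+01, -3.65452087e+01, -5.45768060e-06,
        6.83492646e-03,  7.13591447e-06]), 'tool_pos': array([0.15610801, 0.6303486 , 0.23005525]), 'eef_rot': array([-0.38040014, -3.1180351 ,  0.0031821 ]), 'contact_force': array([-0.11099731,  0.354354  , -0.29603938]), 'moment': array([ 0.00729283, -0.01566658,  0.0196074 ]), 'grip_width': 0.08546970973707972}
scene 45.23603350339656 255.42151822528734 183.28332799142254 [[0.0198, 0.9998, -0.0076, -0.0133], [0.8508, -0.0208, -0.5251, -0.4487], [-0.5251, 0.0039, -0.851, 1.9838], [0.0, 0.0, 0.0, 1.0]]
side 49.50115350614038 254.875057609257 190.19438257141704 [[-0.9891, -0.1465, -0.0138, 0.5756], [-0.1028, 0.7551, -0.6474, 0.103], [0.1053, -0.639, -0.762, 1.1688], [0.0, 0.0, 0.0, 1.0]]
wrist 65.70646984690485 253.8219697985539 195.43325604940796 [[0.2402, 0.9707, -0.0015, -0.6487], [0.9266, -0.2289, 0.2983, -0.0391], [0.2892, -0.0731, -0.9545, 0.3798], [0.0, 0.0, 0.0, 1.0]]
```

Run:
```python
import cv2
for n in("scene","side"):
    im=cv2.imread(f"pics/{n}0.png");cv2.imwrite(f"pics/{n}0b.png",cv2.resize(im,(800,600),interpolation=cv2.INTER_CUBIC))
```

```text
(no output)
```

View pics/scene0b.png

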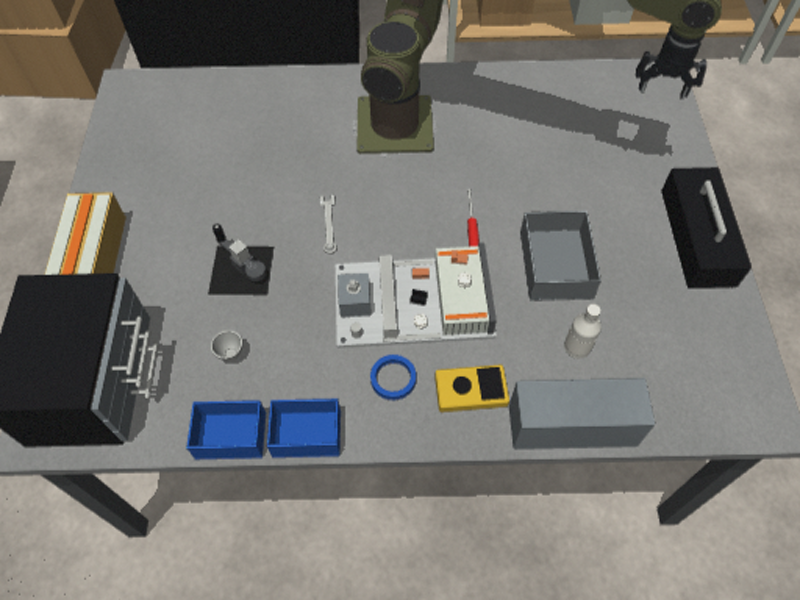

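View pics/side0b.png

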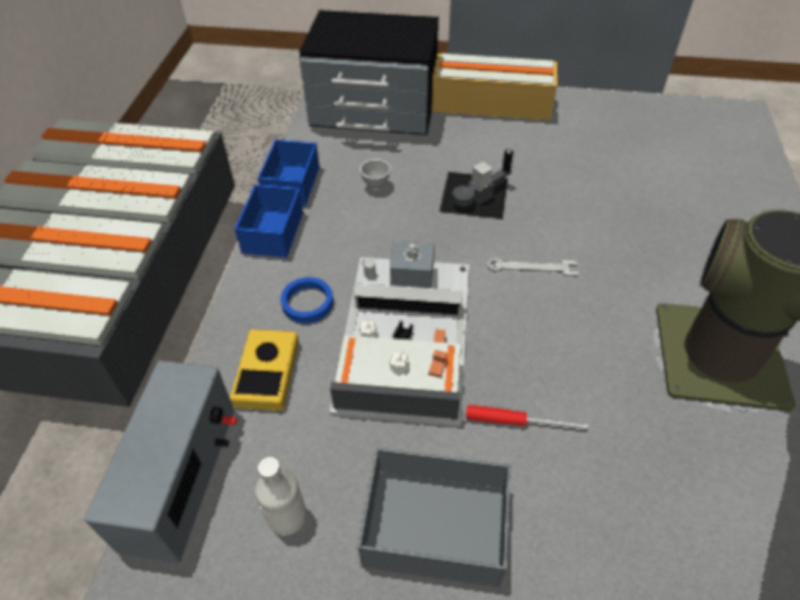

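The views show the fixture in front of the robot with five scraps: copper bar (800x600 px 420,272), black channel (418,296), a wad (420,321) on the bed, and on the module a wad (464,280) and copper L (460,257). The crank on its mat is at (240,255), the bin at (560,255).

```bash
cat > h.py <<'E'
import numpy as np,cv2
from scipy.spatial.transform import Rotation as R
from bench import r
def cal(n):
    c=r.calibration(n); return dict(f=192/np.tan(np.radians(c["vertical_fov"])/2),cx=c["cx"],cy=c["cy"],T=np.array(c["world_to_cam"]),fish=n=="wrist")
def ray(c,p):
    p=np.atleast_2d(np.array(p,float)); d=(p-[c["cx"],c["cy"]])/c["f"]
    if c["fish"]:
        th=np.linalg.norm(d,axis=1,keepdims=True)+1e-12; v=np.hstack([d/th*np.sin(th),np.cos(th)])
    else: v=np.hstack([d,np.ones((len(d),1))])
    Rm=c["T"][:3,:3]; return -Rm.T@c["T"][:3,3], v@Rm
def onz(c,p,z):
    o,v=ray(c,p); return o+v*((z-o[2])/v[:,2:3])
def proj(c,P):
    P=np.atleast_2d(P)@c["T"][:3,:3].T+c["T"][:3,3]
    if c["fish"]:
        a=np.linalg.norm(P[:,:2],axis=1,keepdims=True)+1e-12; d=P[:,:2]/a*np.arctan2(a,P[:,2:3])
    else: d=P[:,:2]/P[:,2:3]
    return d*c["f"]+[c["cx"],c["cy"]]
def yaw(rv): # direction of tool y in world, degrees
    m=R.from_rotvec(rv).as_matrix(); return np.degrees(np.arctan2(m[1,1],m[0,1]))
def snap(n,name):
    c=cal(n); im=r.read_camera(n)[:,:,::-1].copy(); cv2.imwrite(f"pics/{name}.png",im); np.save(f"pics/{name}.npy",c,allow_pickle=True); return c,im
def load(name): return np.load(f"pics/{name}.npy",allow_pickle=True).item(), cv2.imread(f"pics/{name}.png")
E
python3 - <<'E'
from h import *
np.set_printoptions(precision=3,suppress=True)
o=r.get_obs();print(R.from_rotvec(o['eef_rot']).as_matrix(),yaw(o['eef_rot']))
c=cal("wrist");m=R.from_rotvec(o['eef_rot']).as_matrix()
print("cam in tool",m.T@(-c["T"][:3,:3].T@c["T"][:3,3]-o['tool_pos']), (c["T"][:3,:3]@m).T)
s=cal("scene");d=cal("side")
for n,ps,z in [("cu",(420,272),.026),("ch",(418,296),.03),("w3",(420,321),.024),("w5",(464,280),.08),("L",(460,257),.08),("bin",(560,250),.04),("knob",(219,233),.075),("boss",(238,246),.084),("shaft",(352,287),.1),("bedNW",(336,264),.012),("bedSW",(338,346),.012),("bedSE",(495,336),.012)]:
    print(n,onz(s,np.array(ps)*.64,z)[0])
for n,ps,z in [("w5",(399,361),.08),("L",(438,362),.08),("ch",(404,330),.03),("shaft",(411,252),.1),("boss",(483,170),.084),("knob",(508,160),.075),("binc",(440,530),.004)]:
    print("side",n,onz(d,np.array(ps)*.64,z)[0])
E
```

```text
[[-0.971  0.24  -0.001]
 [ 0.24   0.971 -0.002]
 [ 0.    -0.002 -1.   ]] 76.09046458442161
cam in tool [ 0.076 -0.    -0.143] [[ 0.    -0.954 -0.298]
 [ 1.     0.     0.   ]
 [-0.    -0.298  0.954]]
cu [0.505 0.053 0.026]
ch [0.573 0.046 0.03 ]
w3 [0.635 0.048 0.024]
w5 [0.564 0.149 0.08 ]
L [0.501 0.144 0.08 ]
bin [0.46  0.387 0.04 ]
knob [ 0.415 -0.42   0.075]
boss [ 0.46  -0.369  0.084]
shaft [ 0.588 -0.102  0.1  ]
bedNW [ 0.468 -0.147  0.012]
bedSW [ 0.688 -0.137  0.012]
bedSE [0.671 0.216 0.012]
side w5 [0.558 0.147 0.08 ]
side L [0.494 0.141 0.08 ]
side ch [0.564 0.045 0.03 ]
side shaft [ 0.569 -0.084  0.1  ]
side boss [ 0.452 -0.361  0.084]
side knob [ 0.4   -0.413  0.075]
side binc [0.462 0.388 0.004]
```

Call:
jog_arm([
  [0.0164, -0.0242, 0, 0.7],
  [0.0164, -0.0242, 0, 0.7],
  [0.0164, -0.0242, 0, 0.7],
  [0.0164, -0.0242, 0, 0.7],
  [0.0164, -0.0242, 0, 0.7],
  [0.0164, -0.0242, 0, 0.7],
  [0.0164, -0.0242, 0, 0.7],
  [0.0164, -0.0242, 0, 0.7],
])

```text
time_s: 0.82
tool_pos: [0.2879, 0.4359, 0.231]
eef_rot: [-0.226, -3.133, 0.001]
contact_force: [-0.0, 0.4, 0.2]
grip_width: 0.0853
```

Call:
jog_arm([
  [0.0164, -0.0242, 0, 0.7],
  [0.0164, -0.0242, 0, 0.7],
  [0.0164, -0.0242, 0, 0.7],
  [0.0164, -0.0242, 0, 0.7],
  [0.0164, -0.0242, 0, 0.7],
  [0.0164, -0.0242, 0, 0.7],
  [0.0164, -0.0242, 0, 0.7],
  [0.0164, -0.0242, 0, 0.7],
])

```text
time_s: 1.48
tool_pos: [0.4191, 0.2423, 0.2311]
eef_rot: [-0.073, -3.141, 0.0]
contact_force: [1.0, 0.7, -0.3]
grip_width: 0.0856
```

Call:
jog_arm([
  [0.0164, -0.0242, 0, 0.7],
  [0.0164, -0.0242, 0, 0.7],
  [0.0164, -0.0242, 0, 0.7],
  [0.0164, -0.0242, 0, 0.7],
  [0.0164, -0.0242, 0, 0.7],
  [0.0164, -0.0242, 0, 0.7],
  [0.0164, -0.0242, 0, 0.7],
  [0.0164, -0.0242, 0, 0.7],
  [0, 0, 0, 0],
])

```text
schema error: expected 1 to 8 rows
```

Call:
jog_arm([
  [0.0164, -0.0242, 0, 0.7],
  [0.0164, -0.0242, 0, 0.7],
  [0.0164, -0.0242, 0, 0.7],
  [0.0164, -0.0242, 0, 0.7],
  [0.0164, -0.0242, 0, 0.7],
  [0.0164, -0.0242, 0, 0.7],
  [0.0164, -0.0242, 0, 0.7],
  [0.0164, -0.0242, 0, 0.7],
])

```text
time_s: 2.15
tool_pos: [0.5503, 0.0487, 0.231]
eef_rot: [0.08, -3.14, -0.0]
contact_force: [0.6, -0.2, 0.1]
grip_width: 0.0851
```

Call:
jog_arm([
  [0, 0, 0, 0],
  [0, 0, 0, 0],
])

```text
time_s: 2.32
tool_pos: [0.55, 0.0491, 0.2307]
eef_rot: [0.075, -3.139, -0.001]
contact_force: [-0.1, 0.2, -0.2]
grip_width: 0.0857
```

Run:
```python
from h import *
c,im=snap("wrist","w1");print(r.get_obs()["tool_pos"],yaw(r.get_obs()["eef_rot"]))
cv2.imwrite("pics/w1b.png",cv2.resize(im,(800,600),interpolation=cv2.INTER_CUBIC))
```

```text
[0.54957953 0.04998637 0.2307632 ] 92.8196399778485
```

View pics/w1b.png

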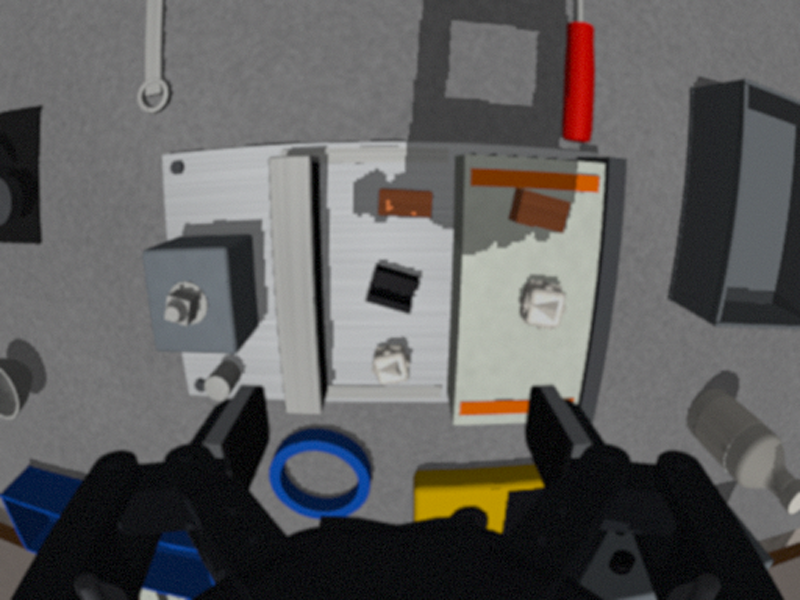

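```bash
cat > m.py <<'E'
from h import *
np.set_printoptions(precision=4,suppress=True)
def masks(im):
    H=cv2.cvtColor(im,cv2.COLOR_BGR2HSV); h,s,v=H[...,0],H[...,1],H[...,2]
    return H
def blobs(mask,c,z,amin=60,amax=6000):
    out=[]
    cs,_=cv2.findContours(mask.astype(np.uint8),cv2.RETR_EXTERNAL,cv2.CHAIN_APPROX_NONE)
    for k in cs:
        a=cv2.contourArea(k)
        if amin<a<amax:
            P=onz(c,k[:,0,:],z)[:,:2]; (x,y),(w,h),an=cv2.minAreaRect((P*1000).astype(np.float32))
            if w>h: w,h,an=h,w,an+90   # an = direction of short side
            out.append((np.round(k[:,0].mean(0)).astype(int).tolist(),a,[round(x/1000,4),round(y/1000,4)],round(w,1),round(h,1),round((an+90)%180-90,1)))
    return out
E
python3 - <<'E'
from m import *
c,im=load("w1");H=masks(im).astype(int);h,s,v=H[...,0],H[...,1],H[...,2]
for p in [(405,203),(540,208),(535,178),(395,285),(545,305),(390,365),(500,300),(380,330),(180,300),(297,280),(150,330)]:
    print(p,im[int(p[1]*.64),int(p[0]*.64)],H[int(p[1]*.64),int(p[0]*.64)])
print("copper",*blobs((s>120)&(h<12)&(v>60)&(v<200),c,.03),sep="\n")
b=(v<45);b[:,:200]=0;b[:, 300:]=0;b[240:]=0;print("black",*blobs(b,c,.03),sep="\n")
print(r.get_obs()["q"])
# module / bed edges from clicks
q=lambda p,z:onz(c,np.array(p)*.64,z)[:,:2]
print("module",q([(470,170),(600,172),(456,422),(602,176)],.067))
print("bed corners",q([(163,155),(190,395)],.012))
print("hole",q([(177,167)],.012))
print("plate top",q([(272,157),(313,155),(287,413),(323,413)],.054))
print("gearbox",q([(147,250),(237,240),(240,350),(158,350)],.075))
cv2.imwrite("pics/w1c.png",np.hstack([cv2.resize(im[130:250,80:200],(400,400),interpolation=cv2.INTER_CUBIC),cv2.resize(im[90:250,210:370],(400,400),interpolation=cv2.INTER_CUBIC)]))
E
```

```text
(405, 203) [ 34  56 104] [  9 172 104]
(540, 208) [30 53 98] [ 10 177  98]
(535, 178) [  0  49 116] [ 13 255 116]
(395, 285) [35 35 37] [ 0 14 37]
(545, 305) [140 146 151] [ 16  19 151]
(390, 365) [162 169 168] [ 34  11 169]
(500, 300) [177 186 184] [ 37  12 186]
(380, 330) [187 186 184] [100   4 187]
(180, 300) [103 104 102] [ 75   5 104]
(297, 280) [162 165 164] [ 40   5 165]
(150, 330) [114 112 114] [150   4 114]
copper
([259, 129], 467.0, [0.5009, 0.052], 18.6, 38.2, 2.5)
([345, 133], 586.0, [0.4987, 0.1571], 28.4, 41.2, -9.0)
([370, 52], 1284.0, [0.394, 0.1805], 25.4, 98.1, -89.8)
black
([251, 184], 561.5, [0.5672, 0.0466], 28.4, 32.6, -14.2)
([203, 171], 430.5, [0.5578, -0.0115], 5.3, 170.2, -87.6)
[-0.0068 -0.0924  1.87    0.0004  1.3653 -1.6269]
module [[0.4743 0.0934]
 [0.4659 0.1862]
 [0.6616 0.1002]
 [0.4685 0.1881]]
bed corners [[ 0.4649 -0.1501]
 [ 0.6849 -0.1407]]
hole [[ 0.4756 -0.1364]]
plate top [[ 0.4702 -0.0414]
 [ 0.4688 -0.0123]
 [ 0.6689 -0.0342]
 [ 0.6664 -0.0045]]
gearbox [[ 0.5339 -0.1321]
 [ 0.526  -0.0602]
 [ 0.6063 -0.0621]
 [ 0.6116 -0.1315]]
```

View pics/w1c.png

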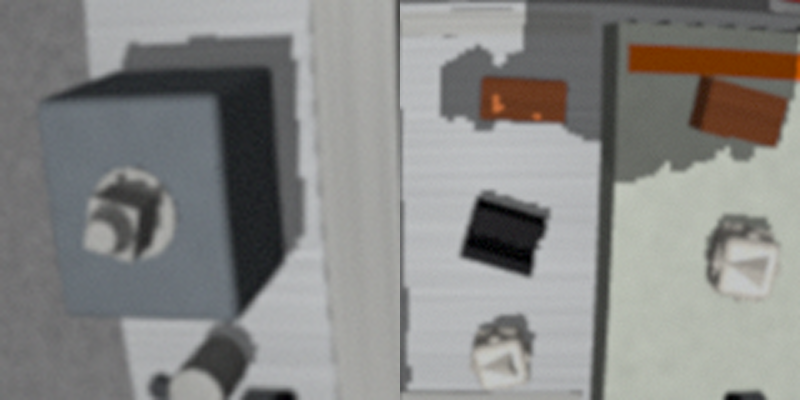

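The wrist view confirms all five scraps: the copper bar (259,129), channel (251,184) and wad (250,233) on the bed, and the copper L (345,133) and wad (348,195) on the module. The plate is about 17.5 mm along. I'll pick the bar first.

Call:
jog_arm([
  [-0.003, 0.0001, -0.0095, -5.65],
  [-0.003, 0.0001, -0.0095, -5.65],
  [-0.003, 0.0001, -0.0095, -5.65],
  [-0.003, 0.0001, -0.0095, -5.65],
  [-0.003, 0.0001, -0.0095, -5.65],
  [-0.003, 0.0001, -0.0095, -5.65],
  [-0.003, 0.0001, -0.0095, -5.65],
  [-0.003, 0.0001, -0.0095, -5.65],
], hand=50)

```text
time_s: 3.03
tool_pos: [0.5249, 0.0523, 0.1549]
eef_rot: [-1.138, -2.928, -0.0]
contact_force: [0.0, 0.4, 0.2]
grip_width: 0.0428
```

Call:
jog_arm([
  [-0.003, 0.0001, -0.0095, -5.65],
  [-0.003, 0.0001, -0.0095, -5.65],
  [-0.003, 0.0001, -0.0095, -5.65],
  [-0.003, 0.0001, -0.0095, -5.65],
  [-0.003, 0.0001, -0.0095, -5.65],
  [-0.003, 0.0001, -0.0095, -5.65],
  [-0.003, 0.0001, -0.0095, -5.65],
  [-0.003, 0.0001, -0.0095, -5.65],
])

```text
time_s: 3.7
tool_pos: [0.5009, 0.0531, 0.0789]
eef_rot: [-2.176, -2.265, -0.0]
contact_force: [-1.0, -0.1, -0.4]
grip_width: 0.0427
```

Run:
```python
from m import *
c,im=snap("wrist","w2");print(r.get_obs()["tool_pos"],yaw(r.get_obs()["eef_rot"]))
cv2.imwrite("pics/w2b.png",cv2.resize(im,(800,600),interpolation=cv2.INTER_CUBIC))
H=masks(im).astype(int);h,s,v=H[...,0],H[...,1],H[...,2]
print("copper",*blobs((s>120)&(h<12)&(v>60)&(v<200),c,.03),sep="\n")
```

```text
[0.499  0.053  0.0767] 2.144582746190844
copper
([255, 214], 1303.5, [0.5017, 0.0548], 18.9, 42.7, -0.9)
([235, 106], 866.0, [0.4814, 0.1252], 29.8, 52.3, -32.8)
([120, 32], 3613.5, [0.3976, 0.1821], 24.3, 100.1, 90.0)
```

View pics/w2b.png

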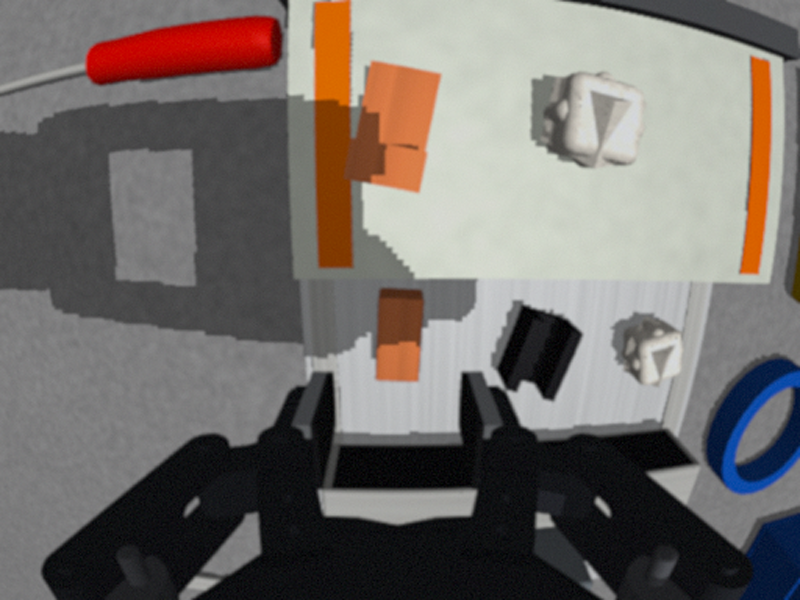

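The bar lies centred between the fingers (400,335), and the L's upright is at its near (-y) end, around (395,165). Descending to grip.

Call:
jog_arm([
  [0, 0, -0.016, 0],
  [0, 0, -0.016, 0],
  [0, 0, -0.016, 0],
  [0, 0, -0.0155, 0],
  [0, 0, 0, 0],
])

```text
time_s: 4.17
tool_pos: [0.4988, 0.0527, 0.013]
eef_rot: [-2.166, -2.269, 0.006]
contact_force: [-1.5, -0.2, -0.4]
grip_width: 0.0429
```

Call:
jog_arm([
  [0, 0, 0, 0],
  [0, 0, 0, 0],
  [0, 0, 0, 0],
  [0, 0, 0, 0],
  [0, 0, 0, 0],
], hand=0)

```text
time_s: 4.58
tool_pos: [0.5028, 0.0519, 0.0171]
eef_rot: [2.172, 2.268, 0.003]
contact_force: [-0.6, 1.4, 2.0]
grip_width: 0.0185
```

Call:
jog_arm([
  [0, 0, 0.02, 0],
  [0, 0, 0.03, 0],
  [0, 0, 0.03, 0],
  [0, 0, 0.03, 0],
])

```text
time_s: 4.92
tool_pos: [0.5015, 0.0516, 0.127]
eef_rot: [-2.172, -2.269, 0.001]
contact_force: [0.8, 0.2, -0.4]
grip_width: 0.018
```

Call:
jog_arm([
  [-0.0076, 0.0398, 0, 0],
  [-0.0076, 0.0398, 0, 0],
  [-0.0076, 0.0398, 0, 0],
  [-0.0076, 0.0398, 0, 0],
  [-0.0076, 0.0398, 0, 0],
  [-0.0076, 0.0398, 0, 0],
  [-0.0076, 0.0398, 0, 0],
  [-0.0076, 0.0398, 0, 0],
])

```text
time_s: 5.58
tool_pos: [0.4404, 0.372, 0.1262]
eef_rot: [2.172, 2.269, 0.001]
contact_force: [0.7, 0.4, -0.5]
grip_width: 0.018
```

Call:
jog_arm([
  [0, 0, -0.0275, 0],
  [0, 0, -0.0275, 0],
  [0, 0, 0, 0],
])

```text
time_s: 5.83
tool_pos: [0.4372, 0.3685, 0.0652]
eef_rot: [-2.169, -2.27, 0.016]
contact_force: [-1.8, -1.1, -1.8]
grip_width: 0.0182
```

Call:
jog_arm([
  [0, 0, 0, 0],
  [0, 0, 0, 0],
  [0, 0, 0, 0],
  [0, 0, 0.04, 0],
  [0, 0, 0.04, 0],
], hand=50)

```text
time_s: 6.25
tool_pos: [0.4401, 0.3687, 0.1506]
eef_rot: [-2.173, -2.267, 0.006]
contact_force: [0.4, 1.5, -0.1]
grip_width: 0.043
```

Run:
```python
from m import *
c,im=snap("wrist","w3");print(r.get_obs()["tool_pos"],yaw(r.get_obs()["eef_rot"]))
cv2.imwrite("pics/w3b.png",cv2.resize(im,(800,600),interpolation=cv2.INTER_CUBIC))
```

```text
[0.4455 0.3726 0.163 ] 2.4366322785636623
```

View pics/w3b.png

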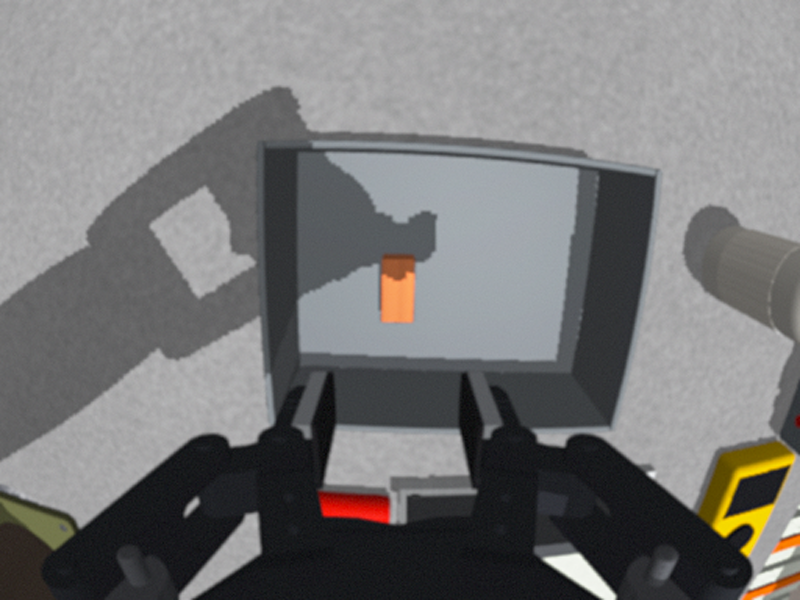

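The bar lies in the bin at (398,290). On to the channel.

Call:
jog_arm([
  [0.0141, -0.036, 0, -2],
  [0.0141, -0.036, 0, -2],
  [0.0141, -0.036, 0, -2],
  [0.0141, -0.036, 0, -2],
  [0.0141, -0.036, 0, -2],
  [0.0141, -0.036, 0, -2],
  [0.0141, -0.036, 0, -2],
  [0.0141, -0.036, 0, -2],
])

```text
time_s: 6.97
tool_pos: [0.5555, 0.0798, 0.1534]
eef_rot: [2.468, 1.94, 0.006]
contact_force: [-0.2, 0.4, -0.5]
grip_width: 0.0428
```

Call:
jog_arm([
  [0.0141, -0.036, 0, 0],
  [0, 0, 0, 0],
  [0, 0, 0, 0],
])

```text
time_s: 7.22
tool_pos: [0.5695, 0.0438, 0.1529]
eef_rot: [2.47, 1.938, 0.005]
contact_force: [0.9, 0.1, -0.3]
grip_width: 0.0427
```

```bash
cat >> m.py <<'E'
def find(name):
    c,im=snap("wrist",name);o=r.get_obs();print("tcp",o["tool_pos"],"yaw",yaw(o["eef_rot"]),"t",o["time_s"])
    H=masks(im).astype(int);h,s,v=H[...,0],H[...,1],H[...,2]
    roi=np.zeros(v.shape,bool);roi[:235]=1
    print("copper",*blobs((s>120)&(h<12)&(v>60)&roi,c,.078),sep="\n")
    print("black z.034",*blobs((v<60)&roi,c,.034,150,3000),sep="\n")
    return c,im
E
python3 - <<'E'
from m import *
c,im=find("w4")
E
```

```text
tcp [0.5689 0.0452 0.1525] yaw -13.651313626509518 t 7.2667
copper
([59, 101], 1316.5, [0.4282, 0.1708], 19.6, 74.0, -89.9)
([117, 109], 1383.5, [0.4942, 0.1434], 37.6, 78.7, 2.7)
black z.034
([314, 226], 997.5, [0.6186, -0.0087], 17.3, 98.7, -87.5)
([398, 194], 275.0, [0.7086, 0.0013], 15.4, 56.7, -10.8)
([453, 191], 336.5, [0.7802, -0.0089], 21.8, 58.1, -1.9)
([252, 184], 933.0, [0.5695, 0.0487], 25.4, 37.9, -13.8)
([454, 59], 832.5, [0.8004, 0.1306], 38.1, 42.2, 85.8)
([436, 12], 1227.5, [0.7948, 0.1807], 28.1, 73.1, -89.1)
([174, 31], 173.0, [0.5295, 0.2042], 4.0, 192.9, -87.5)
([30, 4], 510.0, [0.3781, 0.3074], 17.0, 106.7, 59.0)
```

View pics/w4.png

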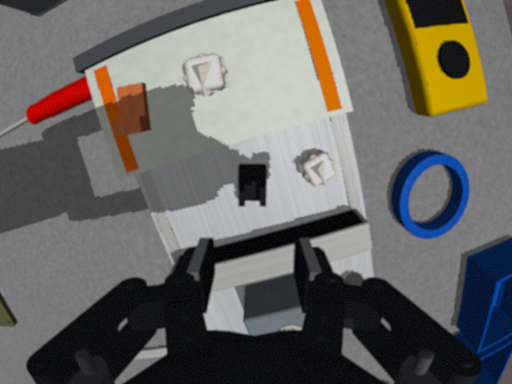

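The channel is at (252,184), the bed wad at (317,168), the module wad at (205,73) and the L at (133,108), all as before.

Call:
jog_arm([
  [0.001, 0.003, -0.04, 0],
  [0, 0, -0.04, 0],
  [0, 0, -0.035, 0],
  [0, 0, -0.021, 0],
  [0, 0, 0, 0],
])

```text
time_s: 7.68
tool_pos: [0.5676, 0.0506, 0.0126]
eef_rot: [-2.464, -1.946, 0.003]
contact_force: [0.2, 0.4, -0.9]
grip_width: 0.0425
```

Call:
jog_arm([
  [0, 0, 0, 0],
  [0, 0, 0, 0],
  [0, 0, 0, 0],
  [0, 0, 0, 0],
  [0, 0, 0.02, 0],
  [0, 0, 0.03, 0],
  [0, 0, 0.04, 0],
  [0, 0, 0.04, 0],
], hand=0)

```text
time_s: 8.35
tool_pos: [0.5678, 0.0492, 0.1455]
eef_rot: [-2.466, -1.944, 0.003]
contact_force: [1.0, 0.2, 0.2]
grip_width: 0.0245
```

Call:
jog_arm([
  [-0.009, 0.039, 0, 2],
  [-0.009, 0.039, 0, 2],
  [-0.009, 0.039, 0, 2],
  [-0.009, 0.039, 0, 2],
  [-0.009, 0.039, 0, 2],
  [-0.009, 0.039, 0, 2],
  [-0.009, 0.039, 0, 2],
  [-0.009, 0.039, 0, 2],
])

```text
time_s: 9.02
tool_pos: [0.4961, 0.363, 0.1455]
eef_rot: [2.17, 2.271, 0.002]
contact_force: [0.3, -0.4, -0.4]
grip_width: 0.0248
```

Call:
jog_arm([
  [-0.009, 0.039, 0, 0],
  [0, 0, -0.0375, 0],
  [0, 0, -0.0375, 0],
  [0, 0, 0, 0],
])

```text
time_s: 9.35
tool_pos: [0.4827, 0.3978, 0.0619]
eef_rot: [-2.169, -2.269, 0.021]
contact_force: [-1.4, -1.2, -2.3]
grip_width: 0.025
```

Call:
jog_arm([
  [0, 0, 0, 0],
  [0, 0, 0, 0],
  [0, 0, 0, 0],
  [0, 0, 0.04, 0],
  [0, 0, 0.04, 0],
], hand=50)

```text
time_s: 9.77
tool_pos: [0.4873, 0.3989, 0.1502]
eef_rot: [-2.173, -2.268, 0.005]
contact_force: [0.8, 1.2, -0.1]
grip_width: 0.0423
```

Run:
```python
from m import *
c,im=load("w4")
g=lambda p,z:onz(c,p,z)[:,:2]
print("w3 top",g([(317,165),(304,165),(333,170)],.03),"w5",g([(205,73),(185,75),(225,75)],.085))
print("L corners",g([(117,86),(142,82),(150,131),(125,135)],[[.078]]))
c,im=find("w5")
```

```text
w3 top [[0.6322 0.0515]
 [0.6202 0.0543]
 [0.6464 0.0433]] w5 [[0.5604 0.1488]
 [0.5463 0.1515]
 [0.5736 0.1435]]
L corners [[0.4905 0.1622]
 [0.5114 0.1581]
 [0.5074 0.1199]
 [0.4862 0.1231]]
tcp [0.4927 0.4027 0.1632] yaw 2.4357061497406387 t 9.8167
copper
([206, 212], 152.0, [0.4498, 0.3924], 16.3, 34.2, 1.2)
black z.034
([136, 211], 780.0, [0.3738, 0.3711], 23.2, 64.1, -32.0)
([250, 184], 863.5, [0.4831, 0.4039], 24.1, 37.5, 2.9)
([344, 189], 2003.5, [0.5715, 0.4013], 24.0, 88.2, 0.1)
([128, 140], 181.5, [0.3681, 0.4417], 8.0, 31.7, -88.8)
```

Channel is in the bin (250,184). Next the bed wad at about (0.633, 0.049).

Call:
jog_arm([
  [0.0146, -0.035, 0, 0],
  [0.0146, -0.035, 0, 0],
  [0.0146, -0.035, 0, 0],
  [0.0146, -0.035, 0, 0],
  [0.0146, -0.035, 0, 0],
  [0.0146, -0.035, 0, 0],
  [0.0146, -0.035, 0, 0],
  [0.0146, -0.035, 0, 0],
])

```text
time_s: 10.48
tool_pos: [0.6068, 0.118, 0.1533]
eef_rot: [2.171, 2.266, 0.007]
contact_force: [0.2, 0.5, -0.5]
grip_width: 0.0424
```

Call:
jog_arm([
  [0.0146, -0.035, 0, 0],
  [0.0146, -0.035, 0, 0],
  [0, 0, 0, 0],
  [0, 0, 0, 0],
])

```text
time_s: 10.82
tool_pos: [0.6358, 0.0477, 0.1527]
eef_rot: [2.175, 2.262, 0.005]
contact_force: [-0.5, 0.1, 0.7]
grip_width: 0.0429
```

Run:
```python
from m import *
c,im=find("w6")
o=r.get_obs()["tool_pos"];p=proj(c,[o[0],o[1],.03])[0];print("tcp px",p)
cv2.imwrite("pics/w6b.png",cv2.resize(im[40:300,130:380],None,fx=2.2,fy=2.2,interpolation=cv2.INTER_CUBIC))
```

```text
tcp [0.6352 0.0491 0.1522] yaw 2.356699667424543 t 10.8667
copper
([33, 60], 938.5, [0.4341, 0.1724], 19.6, 66.4, 89.9)
([77, 80], 1198.0, [0.4951, 0.148], 38.5, 68.6, -0.7)
black z.034
([500, 196], 349.5, [0.9393, 0.0523], 21.0, 51.4, 88.6)
([424, 115], 1000.5, [0.7997, 0.1303], 37.7, 40.5, -83.5)
([420, 53], 2700.0, [0.794, 0.192], 48.3, 72.3, -86.3)
([477, 20], 2993.0, [0.8779, 0.2454], 61.3, 140.6, -70.6)
tcp px [252.4603 186.5661]
```

View pics/w6b.png

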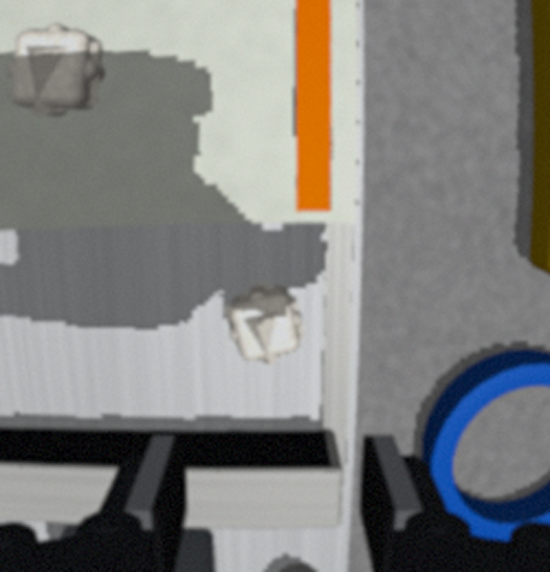

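The wad sits at (250,188), within 3 mm of under the tool and turned about 12°. A low rail lies to its right, so I'll stay slightly higher.

Call:
jog_arm([
  [-0.002, 0, -0.04, 5],
  [0, 0, -0.04, 5],
  [0, 0, -0.03, 0],
  [0, 0, -0.022, 0],
  [0, 0, 0, 0],
], hand=45)

```text
time_s: 11.28
tool_pos: [0.6274, 0.0516, 0.0127]
eef_rot: [-1.96, -2.446, 0.009]
contact_force: [-0.4, -0.1, -1.4]
grip_width: 0.0383
```

Call:
jog_arm([
  [0, 0, 0, 0],
  [0, 0, 0, 0],
  [0, 0, 0, 0],
  [0, 0, 0, 0],
  [0, 0, 0.02, 0],
  [0, 0, 0.03, 0],
  [0, 0, 0.04, 0],
  [0, 0, 0.04, 0],
], hand=0)

```text
time_s: 11.95
tool_pos: [0.6315, 0.0501, 0.1497]
eef_rot: [-1.967, -2.45, 0.0]
contact_force: [1.2, 0.3, 0.2]
grip_width: 0.0295
```

Call:
jog_arm([
  [-0.0185, 0.036, 0, -1],
  [-0.0185, 0.036, 0, -1],
  [-0.0185, 0.036, 0, -1],
  [-0.0185, 0.036, 0, -1],
  [-0.0185, 0.036, 0, -1],
  [-0.0185, 0.036, 0, -1],
  [-0.0185, 0.036, 0, -1],
  [-0.0185, 0.036, 0, -1],
])

```text
time_s: 12.62
tool_pos: [0.4834, 0.34, 0.1498]
eef_rot: [2.133, 2.305, 0.005]
contact_force: [0.2, 0.5, 1.1]
grip_width: 0.0294
```

Call:
jog_arm([
  [-0.0185, 0.036, 0, -1],
  [-0.0185, 0.036, 0, -1],
  [0, 0, -0.0375, 0],
  [0, 0, -0.0375, 0],
  [0, 0, 0, 0],
])

```text
time_s: 13.03
tool_pos: [0.4424, 0.4079, 0.0664]
eef_rot: [-2.169, -2.27, 0.018]
contact_force: [-1.6, -2.5, -1.9]
grip_width: 0.0296
```

Call:
jog_arm([
  [0, 0, 0, 0],
  [0, 0, 0, 0],
  [0, 0, 0, 0],
  [0, 0, 0.04, 0],
  [0, 0, 0.04, 0],
], hand=50)

```text
time_s: 13.45
tool_pos: [0.4465, 0.4089, 0.1533]
eef_rot: [-2.174, -2.268, 0.005]
contact_force: [0.9, 1.3, -0.4]
grip_width: 0.0428
```

Call:
jog_arm([
  [0.0141, -0.033, 0, 0],
  [0.0141, -0.033, 0, 0],
  [0.0141, -0.033, 0, 0],
  [0.0141, -0.033, 0, 0],
  [0.0141, -0.033, 0, 0],
  [0.0141, -0.033, 0, 0],
  [0.0141, -0.033, 0, 0],
  [0.0141, -0.033, 0, 0],
])

```text
time_s: 14.12
tool_pos: [0.5618, 0.1441, 0.1564]
eef_rot: [2.172, 2.266, 0.007]
contact_force: [1.5, -0.1, -0.5]
grip_width: 0.0424
```

Call:
jog_arm([
  [0, 0, 0, 0],
  [0, 0, 0, 0],
])

```text
time_s: 14.28
tool_pos: [0.5617, 0.1443, 0.1558]
eef_rot: [2.176, 2.263, 0.006]
contact_force: [-0.4, 0.2, 1.7]
grip_width: 0.0427
```

Run:
```python
from m import *
c,im=find("w7")
o=r.get_obs()["tool_pos"];print("tcp px",proj(c,[o[0],o[1],.085])[0])
cv2.imwrite("pics/w7b.png",cv2.resize(im[90:260,130:380],None,fx=3,fy=3,interpolation=cv2.INTER_CUBIC))
```

```text
tcp [0.561  0.1455 0.1552] yaw 2.3582232535441237 t 14.3333
copper
([170, 205], 1334.0, [0.4952, 0.1382], 25.1, 50.3, -10.9)
([94, 140], 1452.0, [0.4247, 0.1944], 19.6, 77.9, 89.5)
([492, 91], 130.5, [0.7788, 0.262], 10.2, 25.2, -88.1)
black z.034
([461, 210], 610.5, [0.8011, 0.1286], 37.0, 42.5, 73.9)
([465, 156], 1841.5, [0.7942, 0.1918], 47.8, 71.7, -86.1)
([242, 127], 2232.0, [0.5519, 0.1985], 19.4, 231.0, -87.5)
([66, 4], 315.0, [0.3638, 0.3315], 15.0, 54.8, 77.4)
tcp px [252.4677 205.3042]
```

View pics/w7b.png

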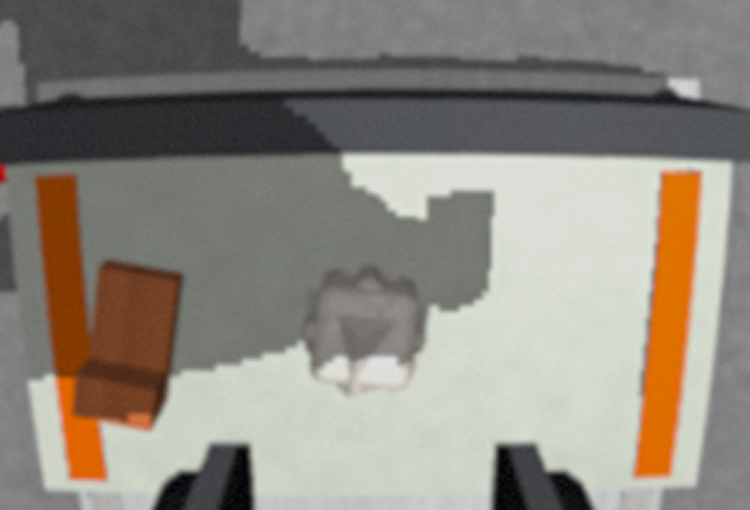

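The module wad is at (252,198), about 5 mm farther +y than the tool. The L is at (170,205), yaw about -11°.

Call:
jog_arm([
  [0, 0.004, -0.03, 0],
  [0, 0, -0.025, 0],
  [0, 0, -0.018, 0],
  [0, 0, -0.008, 0],
  [0, 0, -0.002, 0],
  [0, 0, 0, 0],
])

```text
time_s: 14.83
tool_pos: [0.5598, 0.151, 0.0703]
eef_rot: [2.171, 2.27, 0.001]
contact_force: [1.4, -0.1, -0.0]
grip_width: 0.0426
```

Call:
jog_arm([
  [0, 0, 0, 0],
  [0, 0, 0, 0],
  [0, 0, 0, 0],
  [0, 0, 0, 0],
  [0, 0, 0.02, 0],
  [0, 0, 0.025, 0],
  [0, 0, 0.025, 0],
  [0, 0, 0.013, 0],
], hand=0)

```text
time_s: 15.5
tool_pos: [0.5612, 0.1502, 0.1563]
eef_rot: [2.171, 2.267, 0.006]
contact_force: [0.3, 0.1, 1.2]
grip_width: 0.0299
```

Call:
jog_arm([
  [-0.0189, 0.0264, 0, 0],
  [-0.0189, 0.0264, 0, 0],
  [-0.0189, 0.0264, 0, 0],
  [-0.0189, 0.0264, 0, 0],
  [-0.0189, 0.0264, 0, 0],
  [-0.0189, 0.0264, 0, 0],
  [-0.0189, 0.0264, 0, 0],
  [-0.0189, 0.0264, 0, 0],
])

```text
time_s: 16.17
tool_pos: [0.4074, 0.3622, 0.1526]
eef_rot: [2.173, 2.269, -0.0]
contact_force: [0.1, 0.2, -0.7]
grip_width: 0.0293
```

Call:
jog_arm([
  [0, 0, -0.035, 0],
  [0, 0, -0.03, 0],
  [0, 0, -0.015, 0],
  [0, 0, 0, 0],
])

```text
time_s: 16.5
tool_pos: [0.4053, 0.3592, 0.0678]
eef_rot: [-2.171, -2.269, 0.014]
contact_force: [-0.5, -0.5, 0.0]
grip_width: 0.0297
```

Call:
jog_arm([
  [0, 0, 0, 0],
  [0, 0, 0, 0],
  [0, 0, 0, 0],
  [0, 0, 0.04, 0],
  [0, 0, 0.04, 0],
  [0, 0, 0, 0],
], hand=50)

```text
time_s: 17.0
tool_pos: [0.4136, 0.3647, 0.1639]
eef_rot: [2.171, 2.266, 0.028]
contact_force: [1.1, 0.5, 1.9]
grip_width: 0.043
```

Run:
```python
from m import *
c,im=find("w8")
c,im=load("w7")
print(onz(c,np.array([(80,415),(150,428),(180,275),(105,262)])/3+[130,90],.078)[:,:2])
print("upright",onz(c,np.array([(80,415),(150,428),(165,380),(95,363)])/3+[130,90],.089)[:,:2])
```

```text
tcp [0.4125 0.3639 0.1608] yaw 2.4660548512315783 t 17.05
copper
([272, 174], 93.5, [0.4276, 0.3856], 14.3, 34.2, -21.9)
black z.034
([330, 151], 351.0, [0.485, 0.4023], 15.3, 34.6, 2.2)
([209, 162], 652.0, [0.373, 0.3858], 8.8, 95.8, 0.2)
[[0.4816 0.1193]
 [0.5019 0.1166]
 [0.5118 0.1606]
 [0.4915 0.1635]]
upright [[0.4854 0.1243]
 [0.5047 0.1217]
 [0.5094 0.1356]
 [0.4907 0.1393]]
```

Call:
jog_arm([
  [0.0125, -0.0327, 0, -1.9],
  [0.0125, -0.0327, 0, -1.9],
  [0.0125, -0.0327, 0, -1.9],
  [0.0125, -0.0327, 0, -1.9],
  [0.0125, -0.0327, 0, -1.9],
  [0.0125, -0.0327, 0, -1.9],
  [0.0125, -0.0327, 0, -1.9],
  [0, 0, 0, 0],
])

```text
time_s: 17.72
tool_pos: [0.498, 0.1278, 0.1535]
eef_rot: [2.425, 1.992, 0.001]
contact_force: [-0.5, 0.3, -0.9]
grip_width: 0.0427
```

Call:
jog_arm([
  [0, 0, 0, 0],
  [0, 0, 0, 0],
])

```text
time_s: 17.88
tool_pos: [0.4961, 0.1325, 0.153]
eef_rot: [-2.421, -2.002, -0.001]
contact_force: [-1.0, 0.4, 0.1]
grip_width: 0.043
```

Run:
```python
from m import *
c,im=find("w9")
print(proj(c,[[.4975,.130,.089],[.5,.1428,.078]]))
```

```text
tcp [0.4958 0.1331 0.1529] yaw -10.768268853678512 t 17.9333
copper
([241, 184], 1410.0, [0.495, 0.1522], 30.2, 70.4, 4.3)
([145, 151], 2004.0, [0.4172, 0.1913], 19.4, 81.8, -89.9)
black z.034
([506, 147], 343.0, [0.7939, 0.1289], 25.6, 39.1, 1.1)
([196, 134], 311.5, [0.457, 0.1945], 16.9, 25.2, -84.7)
([497, 94], 1145.5, [0.787, 0.1912], 47.8, 57.0, -86.1)
([503, 28], 843.5, [0.8088, 0.2724], 40.6, 88.1, -17.5)
([82, 11], 700.0, [0.3672, 0.3485], 34.8, 40.1, 89.6)
[[256.1529 212.651 ]
 [256.1446 191.6136]]
```

Call:
jog_arm([
  [0.002, 0.001, -0.03, 0],
  [0, 0, -0.025, 0],
  [0, 0, -0.017, 0],
  [0, 0, -0.008, 0],
  [0, 0, -0.002, 0],
  [0, 0, 0, 0],
])

```text
time_s: 18.43
tool_pos: [0.4978, 0.1342, 0.0707]
eef_rot: [-2.419, -2.004, 0.001]
contact_force: [0.4, -0.7, 0.6]
grip_width: 0.0426
```

Call:
jog_arm([
  [0, 0, 0, 0],
  [0, 0, 0, 0],
  [0, 0, 0, 0],
  [0, 0, 0, 0],
  [0, 0, 0.02, 0],
  [0, 0, 0.025, 0],
  [0, 0, 0.025, 0],
  [0, 0, 0.013, 0],
], hand=0)

```text
time_s: 19.1
tool_pos: [0.4995, 0.1335, 0.1571]
eef_rot: [2.419, 2.001, 0.006]
contact_force: [0.6, -0.7, 0.3]
grip_width: 0.0202
```

Call:
jog_arm([
  [0, 0.0386, 0, 2.2],
  [0, 0.0386, 0, 2.2],
  [0, 0.0386, 0, 2.2],
  [0, 0.0386, 0, 2.2],
  [0, 0.0386, 0, 2.2],
  [0, 0.0386, 0, 2.2],
  [0, 0, 0, 0],
])

```text
time_s: 19.68
tool_pos: [0.4973, 0.3704, 0.1534]
eef_rot: [-2.167, -2.272, -0.003]
contact_force: [-0.6, -0.7, 0.1]
grip_width: 0.02
```

Call:
jog_arm([
  [0, 0, -0.035, 0],
  [0, 0, -0.03, 0],
  [0, 0, -0.015, 0],
  [0, 0, 0, 0],
])

```text
time_s: 20.02
tool_pos: [0.4947, 0.3628, 0.068]
eef_rot: [-2.173, -2.265, 0.015]
contact_force: [-0.5, -0.9, -1.0]
grip_width: 0.0201
```

Call:
jog_arm([
  [0, 0, 0, 0],
  [0, 0, 0, 0],
  [0, 0, 0, 0],
  [0, 0, 0.04, 0],
  [0, 0, 0.04, 0],
  [0, 0, 0, 0],
], hand=50)

```text
time_s: 20.52
tool_pos: [0.5033, 0.3681, 0.1659]
eef_rot: [2.171, 2.264, 0.028]
contact_force: [2.6, 1.0, 1.4]
grip_width: 0.043
```

Run:
```python
from m import *
c,im=find("w10");s,si=snap("scene","s1")
a=cv2.resize(im,(400,300));b=cv2.resize(si[120:240,180:400],(733,400),interpolation=cv2.INTER_CUBIC)
cv2.imwrite("pics/m1.png",np.vstack([cv2.resize(im[80:260,120:400],(733,471))[:,:],b])[:,:][:, :] if False else np.hstack([cv2.resize(im[60:260,150:350],(400,400),interpolation=cv2.INTER_CUBIC),cv2.resize(si[140:240,200:300+0],(400,400),interpolation=cv2.INTER_CUBIC)]))
```

```text
tcp [0.5022 0.3674 0.1627] yaw 2.376995754230772 t 20.5667
copper
([244, 196], 185.0, [0.497, 0.3727], 14.1, 20.0, -72.6)
([190, 179], 746.5, [0.4523, 0.384], 17.2, 32.7, 2.0)
black z.034
([494, 225], 320.0, [0.8368, 0.3332], 33.4, 76.4, 88.2)
([125, 210], 757.0, [0.372, 0.3365], 23.5, 67.2, -35.0)
([233, 151], 870.0, [0.4846, 0.4017], 25.1, 35.1, 4.9)
([505, 141], 879.0, [0.8134, 0.4344], 37.7, 96.3, 13.6)
([322, 168], 2166.5, [0.5707, 0.3862], 18.7, 132.3, 0.5)
([139, 107], 958.5, [0.3992, 0.4346], 37.7, 96.2, -88.9)
```

View pics/m1.png

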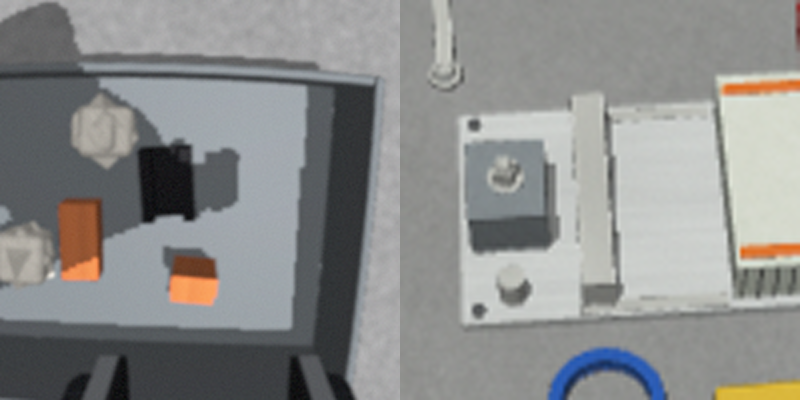

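All five scraps lie in the bin, and bed and module are clear. Next, a look straight down at the shaft.

Call:
jog_arm([
  [0.0053, -0.0375, 0.005, 0],
  [0.0053, -0.0375, 0.005, 0],
  [0.0053, -0.0375, 0.005, 0],
  [0.0053, -0.0375, 0.005, 0],
  [0.0053, -0.0375, 0.005, 0],
  [0.0053, -0.0375, 0.005, 0],
  [0.0053, -0.0375, 0.005, 0],
  [0.0053, -0.0375, 0.005, 0],
])

```text
time_s: 21.28
tool_pos: [0.5401, 0.0632, 0.1938]
eef_rot: [-2.175, -2.267, 0.0]
contact_force: [0.8, 0.4, -0.1]
grip_width: 0.0428
```

Call:
jog_arm([
  [0.0053, -0.0375, 0, 0],
  [0.0053, -0.0375, 0, 0],
  [0.0053, -0.0375, 0, 0],
  [0.0053, -0.0375, 0, 0],
  [0.0053, -0.0375, 0, 0],
  [0, 0, 0, 0],
  [0, 0, 0, 0],
  [0, 0, 0, 0],
])

```text
time_s: 21.95
tool_pos: [0.5666, -0.1223, 0.1933]
eef_rot: [-2.175, -2.266, 0.0]
contact_force: [0.7, 0.8, -0.6]
grip_width: 0.0425
```

Run:
```python
from m import *
c,im=snap("wrist","w11");o=r.get_obs();print(o["tool_pos"],yaw(o["eef_rot"]))
f=proj(c,[[.572,-.1004,.075]])[0];print(f)
u,v=int(f[0]),int(f[1]);print(u,v)
cv2.imwrite("pics/w11b.png",cv2.resize(im[v-50:v+50,u-60:u+60],(720,600),interpolation=cv2.INTER_CUBIC))
```

```text
[ 0.5666 -0.1217  0.1934] 2.416603005152834
[260.9202 166.2983]
260 166
```

View pics/w11b.png

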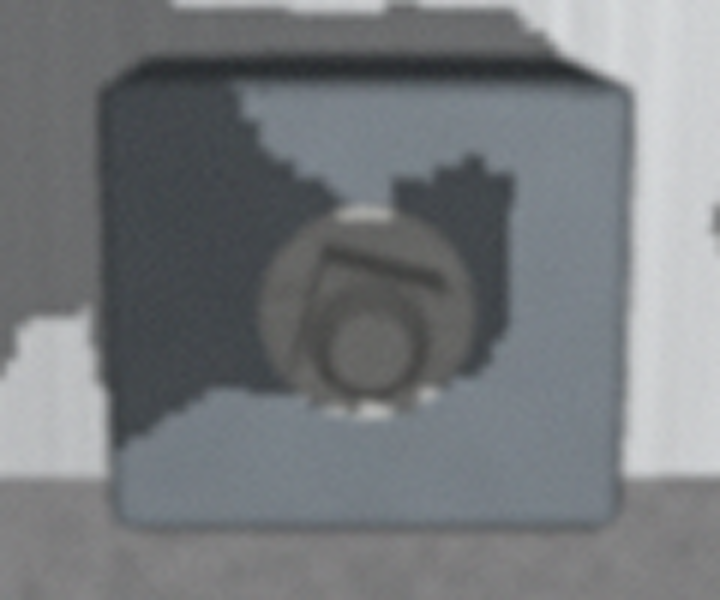

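Run:
```python
from m import *
c,im=load("w11")
g=lambda P,z:onz(c,np.array(P,float)/6+[200,116],z)[:,:2]
G=g([(103,92),(632,92),(617,525),(116,525)],.075);print("gear",G,G.mean(0))
print("disc",g([(367,311)],.077),"tip",g([(370,343)],.101))
e=g([(325,250),(445,285),(297,370)],.084);print(e)
for z in(.077,.093):
  e=g([(325,250),(445,285),(297,370)],z)
  print(np.degrees(np.arctan2(*(e[1]-e[0])[::-1])),np.degrees(np.arctan2(*(e[2]-e[0])[::-1]))+90,np.linalg.norm(e[1]-e[0]))
d=G[1]-G[0],G[2]-G[3],G[0]-G[3],G[1]-G[2]
print([np.degrees(np.arctan2(k[1],k[0])) for k in d])
s,si=load("s1")
# crank in scene/side
```

```text
gear [[ 0.5321 -0.0703]
 [ 0.6098 -0.0668]
 [ 0.613  -0.134 ]
 [ 0.535  -0.1372]] [ 0.5725 -0.1021]
disc [[ 0.5722 -0.1014]] tip [[ 0.572  -0.1007]]
[[ 0.5656 -0.0912]
 [ 0.583  -0.0956]
 [ 0.5622 -0.1091]]
-14.003848095384967 -10.56910388435044 0.01852128055062105
-14.003848095385008 -10.569103884350525 0.01737842923851413
[np.float64(2.5704007992352063), np.float64(2.340504717040299), np.float64(92.42318946675437), np.float64(92.7025804210449)]
```

Shaft axis is at (0.572, -0.101) and its flats are at about -13°. Now to the crank.

Call:
jog_arm([
  [-0.014, -0.0304, 0.004, -5.7],
  [-0.014, -0.0304, 0.004, -5.7],
  [-0.014, -0.0304, 0.004, -5.7],
  [-0.014, -0.0304, 0.004, -5.7],
  [-0.014, -0.0304, 0.004, -5.7],
  [-0.014, -0.0304, 0.004, -5.7],
  [-0.014, -0.0304, 0.004, -5.7],
  [-0.014, -0.0304, 0.004, -5.7],
], hand=60)

```text
time_s: 22.67
tool_pos: [0.4549, -0.3653, 0.2261]
eef_rot: [2.885, 1.244, 0.001]
contact_force: [0.7, -0.3, 0.3]
grip_width: 0.0513
```

Call:
jog_arm([
  [0, 0, 0, 0],
  [0, 0, 0, 0],
  [0, 0, 0, 0],
])

```text
time_s: 22.92
tool_pos: [0.4555, -0.3642, 0.2255]
eef_rot: [-2.881, -1.25, -0.0]
contact_force: [0.8, 0.5, -1.3]
grip_width: 0.0514
```

Run:
```python
from m import *
c,im=snap("wrist","w12");o=r.get_obs();print(o["tool_pos"],yaw(o["eef_rot"]),o["q"])
print(proj(c,[[.455,-.365,.084],[.405,-.417,.09]]))
cv2.imwrite("pics/w12b.png",cv2.resize(im[30:290,80:430],None,fx=2.25,fy=2.25,interpolation=cv2.INTER_CUBIC))
```

```text
[ 0.4556 -0.364   0.2255] -43.05343150597202 [-0.7663 -0.0185  1.8083  0.0005  1.3526 -0.015 ]
[[253.744  183.9449]
 [252.7911 251.5805]]
```

View pics/w12b.png

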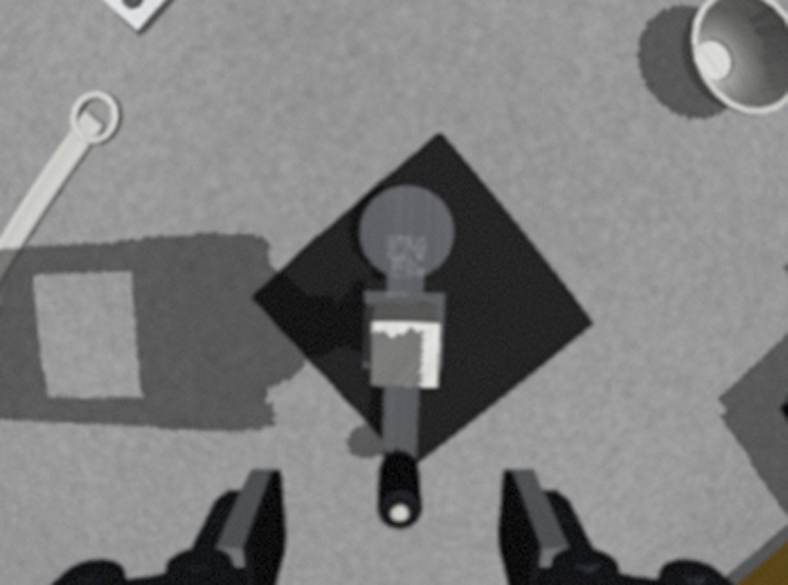

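Run:
```python
from m import *
c,im=load("w12")
g=lambda P,z:onz(c,np.array(P,float)/2.25+[80,30],z)[:,:2]
B=g([(371,320),(441,322),(439,388),(370,386)],.084);print(B,B.mean(0))
for k in (B[1]-B[0],B[2]-B[3]): print(np.degrees(np.arctan2(k[1],k[0])),np.linalg.norm(k))
for k in (B[3]-B[0],B[2]-B[1]): print(np.degrees(np.arctan2(k[1],k[0])),np.linalg.norm(k))
K=g([(400,512)],.09)[0];print("knob",K);k=K-B.mean(0);print(np.degrees(np.arctan2(k[1],k[0])),np.linalg.norm(k))
M=g([(440,133),(592,322),(418,460),(252,296)],.004);print("mat",M,(M[1]+M[3])/2,(M[0]+M[2])/2)
W=g([(407,231)],.03)[0];k=K-W;print(W,np.degrees(np.arctan2(k[1],k[0])),np.linalg.norm(k))
```

```text
[[ 0.4568 -0.3504]
 [ 0.4785 -0.3719]
 [ 0.4576 -0.3939]
 [ 0.4356 -0.372 ]] [ 0.4571 -0.372 ]
-44.68286736302711 0.030573200881925295
-44.83570724599508 0.031014085094396536
-134.40401903193316 0.03031881608245453
-133.5742070001482 0.030406881027039444
knob [ 0.4039 -0.4259]
-134.6326440648791 0.07574466163622427
mat [[ 0.5406 -0.3119]
 [ 0.5351 -0.4488]
 [ 0.4041 -0.4431]
 [ 0.4035 -0.3058]] [ 0.4693 -0.3773] [ 0.4723 -0.3775]
[ 0.4922 -0.337 ] -134.8029065331355 0.12535959148620546
```

The crank stands at (0.457, -0.372), yaw -134.6°, with the boss at picture (260,187) and the grip at (258,258). Gripping the boss.

Call:
jog_arm([
  [0.0015, -0.008, -0.04, -1.5],
  [0, 0, -0.04, 0],
  [0, 0, -0.04, 0],
  [0, 0, -0.03, 0],
  [0, 0, -0.015, 0],
  [0, 0, -0.0065, 0],
  [0, 0, -0.002, 0],
  [0, 0, 0, 0],
])

```text
time_s: 23.63
tool_pos: [0.4573, -0.3731, 0.0528]
eef_rot: [2.898, 1.212, 0.0]
contact_force: [0.3, 0.0, 0.5]
grip_width: 0.0509
```

Call:
jog_arm([
  [0, 0, 0, 0],
  [0, 0, 0, 0],
  [0, 0, 0, 0],
  [0, 0, 0, 0],
  [0, 0, 0, 0],
  [0, 0, 0, 0],
], hand=0)

```text
time_s: 24.13
tool_pos: [0.4576, -0.3743, 0.0545]
eef_rot: [2.897, 1.208, 0.003]
contact_force: [-1.0, 3.6, 6.1]
grip_width: 0.029
```

Call:
jog_arm([
  [0, 0, 0.005, 0],
  [0, 0, 0.015, 0],
  [0, 0, 0.025, 0],
  [0, 0, 0.03, 0],
  [0, 0, 0.03, 0],
  [0, 0, 0.02, 0],
  [0, 0, 0, 0],
  [0, 0, 0, 0],
])

```text
time_s: 24.8
tool_pos: [0.4567, -0.3741, 0.1779]
eef_rot: [2.898, 1.209, 0.001]
contact_force: [-0.1, 1.1, -4.5]
grip_width: 0.0294
```

Run:
```python
from m import *
o=r.get_obs();print(o["tool_pos"],yaw(o["eef_rot"]),o["contact_force"],o["moment"],o["grip_width"])
```

```text
[ 0.4567 -0.3741  0.1779] -44.71925039587363 [-0.0515  1.0731 -4.4797] [0.0038 0.0771 0.0324] 0.02935499367537495
```

Call:
jog_arm([
  [0.007, 0.017, 0, 3],
  [0.0144, 0.0341, 0, 4],
  [0.0144, 0.0341, 0, 4],
  [0.0144, 0.0341, 0, 4],
  [0.0144, 0.0341, 0, 4],
  [0.0144, 0.0341, 0, 4],
  [0.0144, 0.0341, 0, 4],
  [0.0144, 0.0341, 0, 4],
])

```text
time_s: 25.47
tool_pos: [0.5628, -0.1158, 0.1735]
eef_rot: [-2.464, -1.942, 0.005]
contact_force: [1.4, -0.4, -4.4]
grip_width: 0.0291
```

Call:
jog_arm([
  [0.0072, 0.0171, 0, 0.6],
  [0, 0, 0, 0],
  [0, 0, 0, 0],
  [0, 0, 0, 0],
  [0, 0, 0, 0],
])

```text
time_s: 25.88
tool_pos: [0.5704, -0.1017, 0.1757]
eef_rot: [-2.46, -1.95, 0.003]
contact_force: [0.0, 0.5, -4.3]
grip_width: 0.0293
```

Run:
```python
from m import *
c,im=snap("wrist","w13");o=r.get_obs();print(o["tool_pos"],yaw(o["eef_rot"]),o["contact_force"],o["grip_width"])
s,si=snap("side","s2")
u,v=proj(s,[[.572,-.101,.1]])[0].astype(int);print(u,v)
a=cv2.resize(im[60:360,100:400],(400,400),interpolation=cv2.INTER_CUBIC);b=cv2.resize(si[v-50:v+40,u-45:u+45],(400,400),interpolation=cv2.INTER_CUBIC)
cv2.imwrite("pics/m2.png",np.hstack([a,b]))
```

```text
[ 0.5707 -0.1018  0.1762] -13.20703790593984 [ 0.3526  0.407  -4.2115] 0.029243891322181574
262 157
```

View pics/m2.png

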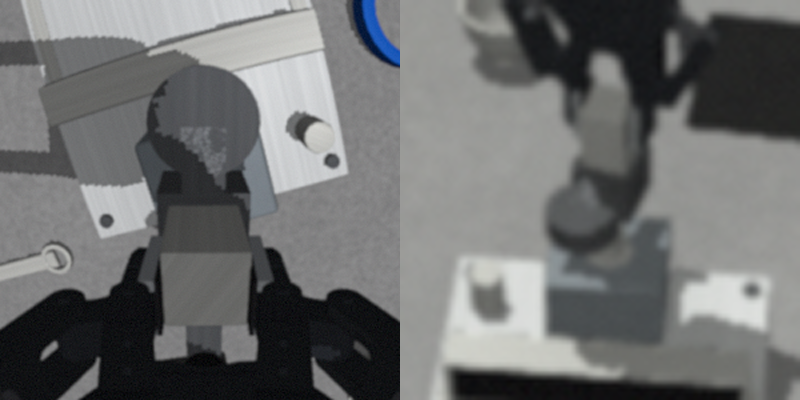

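Run:
```python
from m import *
c,im=load("w13")
g=lambda P,z:onz(c,np.array(P,float)*.75+[100,60],z)[:,:2]
B=g([(160,253),(252,253),(248,325),(163,325)],.208);print(B,B.mean(0),np.linalg.norm(B[1]-B[0]),np.linalg.norm(B[3]-B[0]))
k=B[1]-B[0];print(np.degrees(np.arctan2(k[1],k[0])))
W=g([(204,122)],.154);print(W, "expect if axis at", W+.05*np.array([np.cos(np.radians(-103.2)),np.sin(np.radians(-103.2))]))
```

```text
[[ 0.5607 -0.0816]
 [ 0.589  -0.0882]
 [ 0.5826 -0.1164]
 [ 0.5537 -0.1097]] [ 0.5715 -0.099 ] 0.02900854629327704 0.028895167131926948
-13.133736980147722
[[ 0.5815 -0.0528]] expect if axis at [[ 0.5701 -0.1015]]
```

The boss centre reads (0.5715, -0.099) at -13°, within 2 mm of the shaft axis. Lowering slowly.

Call:
jog_arm([
  [0.0005, -0.0015, -0.01, 0],
  [0, 0, -0.01, 0],
  [0, 0, 0, 0],
])

```text
time_s: 26.23
tool_pos: [0.5701, -0.1024, 0.1539]
eef_rot: [-2.458, -1.95, 0.005]
contact_force: [-0.6, -0.0, -5.4]
grip_width: 0.0294
```

Call:
jog_arm([
  [0, 0, -0.004, 0],
  [0, 0, -0.004, 0],
  [0, 0, -0.003, 0],
  [0, 0, 0, 0],
])

```text
time_s: 26.57
tool_pos: [0.5715, -0.1022, 0.1454]
eef_rot: [-2.46, -1.953, 0.001]
contact_force: [-0.2, 0.1, -5.0]
grip_width: 0.0291
```

Call:
jog_arm([
  [0, 0, -0.002, 0],
  [0, 0, -0.002, 0],
  [0, 0, -0.002, 0],
  [0, 0, 0, 0],
])

```text
time_s: 26.9
tool_pos: [0.5718, -0.1023, 0.1399]
eef_rot: [-2.46, -1.953, 0.001]
contact_force: [-0.5, -0.9, -3.3]
grip_width: 0.0293
```

Call:
jog_arm([
  [0, 0, -0.002, 0],
  [0, 0, -0.002, 0],
  [0, 0, 0, 0],
])

```text
time_s: 27.15
tool_pos: [0.5718, -0.1023, 0.1359]
eef_rot: [-2.46, -1.953, 0.001]
contact_force: [0.5, -0.3, -4.4]
grip_width: 0.0288
```

Call:
jog_arm([
  [0, 0, -0.002, 0],
  [0, 0, -0.002, 0],
  [0, 0, -0.002, 0],
  [0, 0, 0, 0],
])

```text
time_s: 27.48
tool_pos: [0.5718, -0.1023, 0.1297]
eef_rot: [-2.46, -1.953, 0.001]
contact_force: [-0.3, -0.7, -4.0]
grip_width: 0.0287
```

Call:
jog_arm([
  [0, 0, -0.002, 0],
  [0, 0, -0.002, 0],
  [0, 0, -0.002, 0],
  [0, 0, 0, 0],
])

```text
time_s: 27.82
tool_pos: [0.5722, -0.1024, 0.1256]
eef_rot: [-2.46, -1.953, 0.0]
contact_force: [-3.4, 0.5, 3.7]
grip_width: 0.0291
```

The vertical force changed from -4 to +4 N at TCP z 0.1256, so the crank is seated. Releasing it and going to the grip.

Call:
jog_arm([
  [0, 0, 0, 0],
  [0, 0, 0, 0],
  [0, 0, 0, 0],
  [0, 0, 0, 0],
  [0, 0, 0.02, 0],
  [0, 0, 0.03, 0],
  [0, 0, 0.03, 0],
  [0, 0, 0, 0],
], hand=55)

```text
time_s: 28.48
tool_pos: [0.5757, -0.1034, 0.2121]
eef_rot: [2.453, 1.947, 0.011]
contact_force: [0.2, -0.4, 1.4]
grip_width: 0.0468
```

Call:
jog_arm([
  [-0.0057, -0.0243, 0, 0],
  [-0.0057, -0.0243, 0, 0],
  [-0.0057, -0.0243, 0, 0],
  [0, 0, 0, 0],
  [0, 0, 0, 0],
])

```text
time_s: 28.9
tool_pos: [0.5548, -0.1762, 0.2043]
eef_rot: [2.463, 1.951, 0.001]
contact_force: [-0.2, 0.5, 0.4]
grip_width: 0.0471
```

Run:
```python
from m import *
c,im=snap("wrist","w14");o=r.get_obs();print(o["tool_pos"],yaw(o["eef_rot"]),o["contact_force"],o["grip_width"])
print(proj(c,[[.5549,-.1745,.161],[.572,-.101,.155]]))
cv2.imwrite("pics/w14b.png",cv2.resize(im[60:340,80:430],None,fx=2,fy=2,interpolation=cv2.INTER_CUBIC))
```

```text
[ 0.5549 -0.1754  0.2042] -13.167757696147916 [ 0.3488 -0.1768  0.2419] 0.047015404552305164
[[253.2191 218.0961]
 [252.9119 103.3933]]
```

View pics/w14b.png

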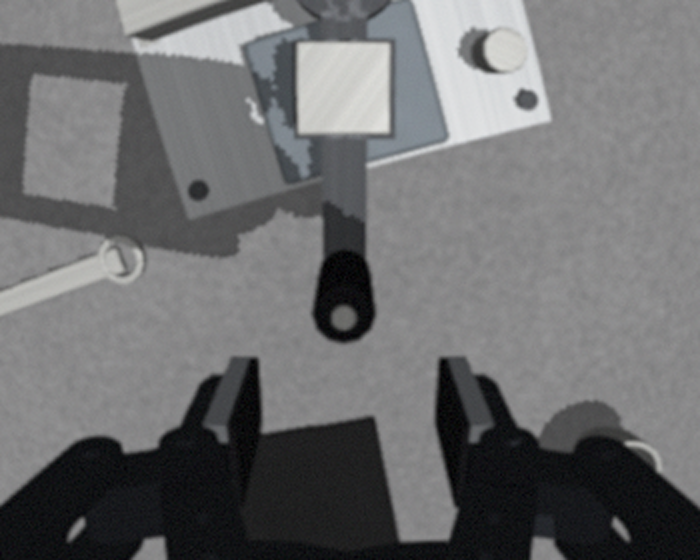

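The crank is seated square: boss at (252,104) and grip top at (252,218), where predicted. Gripping the knob and starting the wind.

Call:
jog_arm([
  [0, 0, -0.03, 0],
  [0, 0, -0.025, 0],
  [0, 0, -0.015, 0],
  [0, 0, -0.008, 0],
  [0, 0, -0.002, 0],
  [0, 0, 0, 0],
])

```text
time_s: 29.45
tool_pos: [0.5551, -0.1747, 0.1242]
eef_rot: [-2.459, -1.954, 0.0]
contact_force: [0.6, 0.5, 0.3]
grip_width: 0.0469
```

Call:
jog_arm([
  [0, 0, 0, 0],
  [0, 0, 0, 0],
  [0, 0, 0, 0],
  [0, 0, 0, 0],
  [0, 0, 0, 0],
  [0, 0, 0, 0],
], hand=0)

```text
time_s: 29.95
tool_pos: [0.5558, -0.1758, 0.1258]
eef_rot: [2.459, 1.952, 0.002]
contact_force: [0.9, -1.0, 6.0]
grip_width: 0.0204
```

Call:
jog_arm([
  [-0.0139, 0.0047, 0, 0],
  [-0.0127, 0.0074, 0, 0],
  [-0.011, 0.0097, 0, 0],
  [-0.0089, 0.0117, 0, 0],
])

```text
time_s: 30.28
tool_pos: [0.5089, -0.144, 0.1262]
eef_rot: [2.456, 1.949, -0.001]
contact_force: [0.7, -5.8, 5.0]
grip_width: 0.0206
```

Call:
jog_arm([
  [-0.0065, 0.0132, 0, 0],
  [-0.0038, 0.0142, 0, 0],
  [-0.0009, 0.0147, 0, 0],
  [0.0019, 0.0146, 0, 0],
])

```text
time_s: 30.62
tool_pos: [0.4982, -0.0862, 0.126]
eef_rot: [2.459, 1.952, -0.005]
contact_force: [-4.6, -3.9, 8.7]
grip_width: 0.0202
```

Call:
jog_arm([
  [0.0047, 0.0139, 0, 0],
  [0.0074, 0.0127, 0, 0],
  [0.0097, 0.011, 0, 0],
  [0.0117, 0.0089, 0, 0],
  [0.0132, 0.0065, 0, 0],
  [0.0142, 0.0038, 0, 0],
  [0.0147, 0.0009, 0, 0],
  [0.0146, -0.0019, 0, 0],
])

```text
time_s: 31.28
tool_pos: [0.5891, -0.0288, 0.1254]
eef_rot: [-2.458, -1.954, 0.004]
contact_force: [-6.6, -1.5, 8.3]
grip_width: 0.0209
```

Call:
jog_arm([
  [0.0139, -0.0047, 0, 0],
  [0.0127, -0.0074, 0, 0],
  [0.011, -0.0097, 0, 0],
  [0.0089, -0.0117, 0, 0],
  [0.0065, -0.0132, 0, 0],
  [0.0038, -0.0142, 0, 0],
  [0.0009, -0.0147, 0, 0],
  [-0.0019, -0.0146, 0, 0],
])

```text
time_s: 31.95
tool_pos: [0.6456, -0.1183, 0.1256]
eef_rot: [-2.458, -1.952, -0.003]
contact_force: [-2.8, 5.7, 7.0]
grip_width: 0.0205
```

Call:
jog_arm([
  [-0.0047, -0.0139, 0, 0],
  [-0.0074, -0.0127, 0, 0],
  [-0.0097, -0.011, 0, 0],
  [-0.0117, -0.0089, 0, 0],
  [-0.0132, -0.0065, 0, 0],
  [-0.0142, -0.0038, 0, 0],
  [-0.0147, -0.0009, 0, 0],
  [-0.0146, 0.0019, 0, 0],
])

```text
time_s: 32.62
tool_pos: [0.5565, -0.1764, 0.1261]
eef_rot: [2.457, 1.949, 0.006]
contact_force: [3.6, -0.2, 2.3]
grip_width: 0.0203
```

```bash
cat >> m.py <<'E'
def plate(name):
    s,si=snap("scene",name);g=cv2.cvtColor(si,cv2.COLOR_BGR2GRAY)
    # intensity along fixture y on plate-top height at fixture x=40, two yaw-corrected samples
    a=np.radians(2.45);ex=np.array([np.cos(a),np.sin(a)]);ey=np.array([-np.sin(a),np.cos(a)]);o0=np.array([.567,.0494])
    ys=np.arange(-.1,.06,.002);out=[]
    for xf in(.03,.05,.07):
        P=np.array([[*(o0+xf*ex+y*ey),.054] for y in ys]);p=proj(s,P).astype(np.float32)
        out.append(cv2.remap(g,p[:,0].reshape(1,-1),p[:,1].reshape(1,-1),cv2.INTER_LINEAR)[0])
    m=np.mean(out,0).astype(int);print(list(zip((ys*1000).round().astype(int).tolist(),m.tolist())))
E
python3 - <<'E'
from m import *
o=r.get_obs();print(o["tool_pos"],o["contact_force"],o["time_s"])
plate("p1")
E
```

```text
[ 0.5565 -0.1764  0.1261] [ 3.5698 -0.225   2.2697] 32.6167
[(-100, 176), (-98, 176), (-96, 176), (-94, 176), (-92, 176), (-90, 176), (-88, 177), (-86, 177), (-84, 177), (-82, 177), (-80, 178), (-78, 177), (-76, 177), (-74, 178), (-72, 179), (-70, 190), (-68, 202), (-66, 201), (-64, 193), (-62, 172), (-60, 170), (-58, 187), (-56, 193), (-54, 191), (-52, 190), (-50, 189), (-48, 189), (-46, 188), (-44, 189), (-42, 189), (-40, 188), (-38, 187), (-36, 186), (-34, 182), (-32, 157), (-30, 128), (-28, 133), (-26, 172), (-24, 199), (-22, 206), (-20, 206), (-18, 205), (-16, 206), (-14, 206), (-12, 206), (-10, 206), (-8, 206), (-6, 206), (-4, 206), (-2, 206), (0, 206), (2, 207), (4, 207), (6, 207), (8, 207), (10, 207), (12, 207), (14, 207), (16, 208), (18, 208), (20, 208), (22, 208), (24, 208), (26, 208), (28, 208), (30, 207), (32, 207), (34, 206), (36, 204), (38, 192), (40, 149), (42, 119), (44, 132), (46, 171), (48, 204), (50, 210), (52, 207), (54, 207), (56, 206), (58, 206)]
```

The first turn moved the plate about 29 mm. Two more turns.

Call:
jog_arm([
  [-0.0139, 0.0047, 0, 0],
  [-0.0127, 0.0074, 0, 0],
  [-0.011, 0.0097, 0, 0],
  [-0.0089, 0.0117, 0, 0],
  [-0.0065, 0.0132, 0, 0],
  [-0.0038, 0.0142, 0, 0],
  [-0.0009, 0.0147, 0, 0],
  [0.0019, 0.0146, 0, 0],
])

```text
time_s: 33.33
tool_pos: [0.4982, -0.0861, 0.1259]
eef_rot: [2.46, 1.952, -0.006]
contact_force: [-5.2, -5.0, 9.0]
grip_width: 0.0206
```

Call:
jog_arm([
  [0.0047, 0.0139, 0, 0],
  [0.0074, 0.0127, 0, 0],
  [0.0097, 0.011, 0, 0],
  [0.0117, 0.0089, 0, 0],
  [0.0132, 0.0065, 0, 0],
  [0.0142, 0.0038, 0, 0],
  [0.0147, 0.0009, 0, 0],
  [0.0146, -0.0019, 0, 0],
])

```text
time_s: 34.0
tool_pos: [0.5892, -0.0288, 0.1254]
eef_rot: [-2.458, -1.954, 0.004]
contact_force: [-6.3, -2.0, 8.7]
grip_width: 0.0206
```

Call:
jog_arm([
  [0.0139, -0.0047, 0, 0],
  [0.0127, -0.0074, 0, 0],
  [0.011, -0.0097, 0, 0],
  [0.0089, -0.0117, 0, 0],
  [0.0065, -0.0132, 0, 0],
  [0.0038, -0.0142, 0, 0],
  [0.0009, -0.0147, 0, 0],
  [-0.0019, -0.0146, 0, 0],
])

```text
time_s: 34.67
tool_pos: [0.6457, -0.1182, 0.1256]
eef_rot: [-2.458, -1.952, -0.003]
contact_force: [-3.1, 6.0, 7.8]
grip_width: 0.0206
```

Call:
jog_arm([
  [-0.0047, -0.0139, 0, 0],
  [-0.0074, -0.0127, 0, 0],
  [-0.0097, -0.011, 0, 0],
  [-0.0117, -0.0089, 0, 0],
  [-0.0132, -0.0065, 0, 0],
  [-0.0142, -0.0038, 0, 0],
  [-0.0147, -0.0009, 0, 0],
  [-0.0146, 0.0019, 0, 0],
])

```text
time_s: 35.33
tool_pos: [0.5566, -0.1764, 0.126]
eef_rot: [2.457, 1.949, 0.005]
contact_force: [4.3, -0.5, 3.4]
grip_width: 0.0207
```

Call:
jog_arm([
  [-0.0139, 0.0047, 0, 0],
  [-0.0127, 0.0074, 0, 0],
  [-0.011, 0.0097, 0, 0],
  [-0.0089, 0.0117, 0, 0],
  [-0.0065, 0.0132, 0, 0],
  [-0.0038, 0.0142, 0, 0],
  [-0.0009, 0.0147, 0, 0],
  [0.0019, 0.0146, 0, 0],
])

```text
time_s: 36.0
tool_pos: [0.4981, -0.0861, 0.1259]
eef_rot: [2.459, 1.952, -0.006]
contact_force: [-5.2, -4.1, 8.9]
grip_width: 0.0203
```

Call:
jog_arm([
  [0.0047, 0.0139, 0, 0],
  [0.0074, 0.0127, 0, 0],
  [0.0097, 0.011, 0, 0],
  [0.0117, 0.0089, 0, 0],
  [0.0132, 0.0065, 0, 0],
  [0.0142, 0.0038, 0, 0],
  [0.0147, 0.0009, 0, 0],
  [0.0146, -0.0019, 0, 0],
])

```text
time_s: 36.67
tool_pos: [0.5892, -0.0287, 0.1254]
eef_rot: [-2.458, -1.954, 0.004]
contact_force: [-6.0, -2.0, 8.4]
grip_width: 0.0207
```

Call:
jog_arm([
  [0.0139, -0.0047, 0, 0],
  [0.0127, -0.0074, 0, 0],
  [0.011, -0.0097, 0, 0],
  [0.0089, -0.0117, 0, 0],
  [0.0065, -0.0132, 0, 0],
  [0.0038, -0.0142, 0, 0],
  [0.0009, -0.0147, 0, 0],
  [-0.0019, -0.0146, 0, 0],
])

```text
time_s: 37.33
tool_pos: [0.6456, -0.1182, 0.1255]
eef_rot: [-2.458, -1.952, -0.003]
contact_force: [-2.7, 6.4, 7.2]
grip_width: 0.0205
```

Call:
jog_arm([
  [-0.0047, -0.0139, 0, 0],
  [-0.0074, -0.0127, 0, 0],
  [-0.0097, -0.011, 0, 0],
  [-0.0117, -0.0089, 0, 0],
  [-0.0132, -0.0065, 0, 0],
  [-0.0142, -0.0038, 0, 0],
  [-0.0147, -0.0009, 0, 0],
  [-0.0146, 0.0019, 0, 0],
])

```text
time_s: 38.0
tool_pos: [0.5566, -0.1764, 0.1261]
eef_rot: [2.457, 1.949, 0.005]
contact_force: [3.8, -0.5, 2.9]
grip_width: 0.0208
```

Run:
```python
from m import *
o=r.get_obs();print(o["tool_pos"],o["contact_force"],o["time_s"])
plate("p2")
```

```text
[ 0.5566 -0.1764  0.1261] [ 3.823  -0.4876  2.8912] 38.0
[(-100, 176), (-98, 176), (-96, 177), (-94, 177), (-92, 177), (-90, 177), (-88, 177), (-86, 176), (-84, 177), (-82, 178), (-80, 177), (-78, 177), (-76, 177), (-74, 178), (-72, 180), (-70, 190), (-68, 202), (-66, 203), (-64, 204), (-62, 204), (-60, 205), (-58, 204), (-56, 204), (-54, 205), (-52, 205), (-50, 205), (-48, 205), (-46, 205), (-44, 205), (-42, 205), (-40, 205), (-38, 205), (-36, 205), (-34, 205), (-32, 205), (-30, 205), (-28, 206), (-26, 205), (-24, 205), (-22, 206), (-20, 206), (-18, 206), (-16, 206), (-14, 206), (-12, 206), (-10, 206), (-8, 204), (-6, 193), (-4, 165), (-2, 137), (0, 149), (2, 184), (4, 192), (6, 190), (8, 190), (10, 189), (12, 189), (14, 189), (16, 189), (18, 188), (20, 188), (22, 187), (24, 187), (26, 186), (28, 168), (30, 144), (32, 166), (34, 201), (36, 204), (38, 192), (40, 148), (42, 119), (44, 132), (46, 170), (48, 203), (50, 210), (52, 207), (54, 207), (56, 207), (58, 206)]
```

Call:
jog_arm([
  [-0.0139, 0.0047, 0, 0],
  [-0.0127, 0.0074, 0, 0],
  [-0.011, 0.0097, 0, 0],
  [-0.0089, 0.0117, 0, 0],
  [-0.0065, 0.0132, 0, 0],
  [-0.0038, 0.0142, 0, 0],
  [-0.0009, 0.0147, 0, 0],
  [0.0019, 0.0146, 0, 0],
])

```text
time_s: 38.72
tool_pos: [0.4981, -0.0861, 0.1259]
eef_rot: [2.46, 1.953, -0.007]
contact_force: [-5.7, -3.2, 8.6]
grip_width: 0.0202
```

Call:
jog_arm([
  [0.0047, 0.0139, 0, 0],
  [0.0074, 0.0127, 0, 0],
  [0, 0, 0, 0],
])

```text
time_s: 38.97
tool_pos: [0.5117, -0.057, 0.1257]
eef_rot: [-2.458, -1.955, 0.001]
contact_force: [-4.9, 1.8, 9.2]
grip_width: 0.0206
```

Call:
jog_arm([
  [0.0049, 0.0055, 0, 0],
  [0.0048, 0.0055, 0, 0],
  [0, 0, 0, 0],
])

```text
time_s: 39.22
tool_pos: [0.5212, -0.0466, 0.1257]
eef_rot: [-2.458, -1.954, 0.001]
contact_force: [-5.6, 2.1, 10.6]
grip_width: 0.0203
```

Call:
jog_arm([
  [0.0029, 0.0023, 0, 0],
  [0, 0, 0, 0],
])

```text
time_s: 39.38
tool_pos: [0.5236, -0.0445, 0.1257]
eef_rot: [-2.458, -1.953, 0.002]
contact_force: [-6.5, 2.3, 10.8]
grip_width: 0.0205
```

Call:
jog_arm([
  [0.0029, 0.0022, 0, 0],
  [0, 0, 0, 0],
])

```text
time_s: 39.55
tool_pos: [0.5265, -0.0422, 0.1257]
eef_rot: [-2.458, -1.953, 0.002]
contact_force: [-6.2, 2.3, 10.4]
grip_width: 0.0201
```

Call:
jog_arm([
  [0.003, 0.0022, 0, 0],
  [0, 0, 0, 0],
])

```text
time_s: 39.72
tool_pos: [0.5295, -0.04, 0.1256]
eef_rot: [-2.458, -1.953, 0.002]
contact_force: [-6.2, 3.0, 10.7]
grip_width: 0.0203
```

Call:
jog_arm([
  [0.0031, 0.0021, 0, 0],
  [0, 0, 0, 0],
])

```text
time_s: 39.88
tool_pos: [0.5327, -0.038, 0.1257]
eef_rot: [-2.459, -1.953, 0.002]
contact_force: [-5.0, 3.2, 10.8]
grip_width: 0.0211
```

Call:
jog_arm([
  [0.0031, 0.002, 0, 0],
  [0, 0, 0, 0],
])

```text
time_s: 40.05
tool_pos: [0.5359, -0.0361, 0.1256]
eef_rot: [-2.459, -1.953, 0.001]
contact_force: [-5.7, 2.3, 9.0]
grip_width: 0.0205
```

Call:
jog_arm([
  [0.0016, 0.001, 0, 0],
  [0, 0, 0, 0],
])

```text
time_s: 40.22
tool_pos: [0.5375, -0.0352, 0.1256]
eef_rot: [-2.459, -1.953, 0.002]
contact_force: [-4.3, 2.4, 9.7]
grip_width: 0.0207
```

Call:
jog_arm([
  [0.0016, 0.0009, 0, 0],
  [0, 0, 0, 0],
])

```text
time_s: 40.38
tool_pos: [0.539, -0.0345, 0.1256]
eef_rot: [-2.459, -1.953, 0.002]
contact_force: [-4.8, 0.2, 9.3]
grip_width: 0.0208
```

Call:
jog_arm([
  [0.0017, 0.0009, 0, 0],
  [0, 0, 0, 0],
])

```text
time_s: 40.55
tool_pos: [0.5408, -0.0336, 0.1256]
eef_rot: [-2.459, -1.953, 0.002]
contact_force: [-4.8, 0.0, 8.9]
grip_width: 0.0202
```

Call:
jog_arm([
  [0.0017, 0.0008, 0, 0],
  [0, 0, 0, 0],
])

```text
time_s: 40.72
tool_pos: [0.5425, -0.0328, 0.1255]
eef_rot: [-2.459, -1.953, 0.002]
contact_force: [-3.6, 1.4, 9.3]
grip_width: 0.0209
```

Call:
jog_arm([
  [0.0018, 0.0008, 0, 0],
  [0, 0, 0, 0],
])

```text
time_s: 40.88
tool_pos: [0.5443, -0.0321, 0.1255]
eef_rot: [-2.459, -1.953, 0.002]
contact_force: [-4.2, 1.0, 9.5]
grip_width: 0.0208
```

Call:
jog_arm([
  [0.0018, 0.0008, 0, 0],
  [0, 0, 0, 0],
])

```text
time_s: 41.05
tool_pos: [0.5461, -0.0314, 0.1255]
eef_rot: [-2.46, -1.954, 0.002]
contact_force: [-4.7, 0.5, 9.9]
grip_width: 0.0208
```

Call:
jog_arm([
  [0.0018, 0.0007, 0, 0],
  [0, 0, 0, 0],
])

```text
time_s: 41.22
tool_pos: [0.548, -0.0307, 0.1255]
eef_rot: [-2.46, -1.954, 0.002]
contact_force: [-4.2, 0.4, 8.9]
grip_width: 0.0208
```

Call:
jog_arm([
  [0.0018, 0.0007, 0, 0],
  [0, 0, 0, 0],
])

```text
time_s: 41.38
tool_pos: [0.5498, -0.0302, 0.1255]
eef_rot: [-2.46, -1.954, 0.002]
contact_force: [-4.2, 0.1, 9.1]
grip_width: 0.0206
```

Run:
```python
from m import *
plate("p3")
```

```text
[(-100, 199), (-98, 199), (-96, 200), (-94, 199), (-92, 199), (-90, 200), (-88, 200), (-86, 200), (-84, 200), (-82, 200), (-80, 200), (-78, 196), (-76, 185), (-74, 181), (-72, 181), (-70, 180), (-68, 179), (-66, 179), (-64, 179), (-62, 179), (-60, 179), (-58, 180), (-56, 188), (-54, 200), (-52, 201), (-50, 200), (-48, 201), (-46, 200), (-44, 200), (-42, 200), (-40, 201), (-38, 201), (-36, 201), (-34, 201), (-32, 200), (-30, 200), (-28, 201), (-26, 202), (-24, 201), (-22, 201), (-20, 202), (-18, 202), (-16, 202), (-14, 202), (-12, 202), (-10, 202), (-8, 202), (-6, 202), (-4, 202), (-2, 203), (0, 203), (2, 202), (4, 201), (6, 195), (8, 166), (10, 133), (12, 150), (14, 181), (16, 189), (18, 187), (20, 186), (22, 186), (24, 185), (26, 185), (28, 185), (30, 185), (32, 184), (34, 184), (36, 182), (38, 180), (40, 149), (42, 116), (44, 126), (46, 166), (48, 200), (50, 206), (52, 203), (54, 204), (56, 204), (58, 203)]
```

Call:
jog_arm([
  [0.0018, 0.0006, 0, 0],
  [0, 0, 0, 0],
])

```text
time_s: 41.6
tool_pos: [0.5516, -0.0296, 0.1255]
eef_rot: [-2.46, -1.954, 0.002]
contact_force: [-4.4, -1.7, 7.8]
grip_width: 0.0204
```

Call:
jog_arm([
  [0.0018, 0.0005, 0, 0],
  [0, 0, 0, 0],
])

```text
time_s: 41.77
tool_pos: [0.5534, -0.0291, 0.1255]
eef_rot: [-2.46, -1.954, 0.002]
contact_force: [-3.4, -1.1, 8.0]
grip_width: 0.0208
```

Call:
jog_arm([
  [0.0019, 0.0005, 0, 0],
  [0, 0, 0, 0],
])

```text
time_s: 41.93
tool_pos: [0.5553, -0.0287, 0.1255]
eef_rot: [-2.46, -1.954, 0.002]
contact_force: [-3.4, -0.8, 8.9]
grip_width: 0.0208
```

Call:
jog_arm([
  [0.0019, 0.0005, 0, 0],
  [0, 0, 0, 0],
])

```text
time_s: 42.1
tool_pos: [0.5572, -0.0282, 0.1255]
eef_rot: [2.46, 1.954, -0.003]
contact_force: [-3.9, -0.8, 8.7]
grip_width: 0.0205
```

Call:
jog_arm([
  [0.0019, 0.0004, 0, 0],
  [0, 0, 0, 0],
])

```text
time_s: 42.27
tool_pos: [0.5591, -0.0279, 0.1255]
eef_rot: [2.46, 1.954, -0.003]
contact_force: [-4.3, 0.1, 8.4]
grip_width: 0.0203
```

Call:
jog_arm([
  [0.0019, 0.0004, 0, 0],
  [0, 0, 0, 0],
])

```text
time_s: 42.43
tool_pos: [0.561, -0.0276, 0.1254]
eef_rot: [2.46, 1.954, -0.003]
contact_force: [-4.4, -0.9, 8.4]
grip_width: 0.0204
```

Call:
jog_arm([
  [0.0019, 0.0003, 0, 0],
  [0, 0, 0, 0],
])

```text
time_s: 42.6
tool_pos: [0.5629, -0.0273, 0.1254]
eef_rot: [2.46, 1.954, -0.003]
contact_force: [-2.7, -0.6, 7.9]
grip_width: 0.0205
```

Call:
jog_arm([
  [0.0019, 0.0003, 0, 0],
  [0, 0, 0, 0],
])

```text
time_s: 42.77
tool_pos: [0.5647, -0.0271, 0.1254]
eef_rot: [2.46, 1.954, -0.003]
contact_force: [-3.1, -1.5, 8.1]
grip_width: 0.0207
```

Run:
```python
from m import *
c,im=snap("wrist","w15");s,si=snap("scene","p4");d,di=snap("side","p4s")
u,v=proj(s,[[.567,.06,.05]])[0].astype(int);a,b=proj(d,[[.60,.085,.06]])[0].astype(int)
cv2.imwrite("pics/m3.png",np.hstack([cv2.resize(si[v-30:v+50,u-40:u+40],(400,400),interpolation=cv2.INTER_CUBIC),cv2.resize(di[b-40:b+40,a-40:a+40],(400,400),interpolation=cv2.INTER_CUBIC)]))
plate("p5")
```

```text
[(-100, 200), (-98, 200), (-96, 200), (-94, 200), (-92, 200), (-90, 200), (-88, 200), (-86, 200), (-84, 200), (-82, 200), (-80, 199), (-78, 194), (-76, 179), (-74, 174), (-72, 174), (-70, 174), (-68, 173), (-66, 173), (-64, 171), (-62, 167), (-60, 166), (-58, 166), (-56, 167), (-54, 171), (-52, 187), (-50, 199), (-48, 201), (-46, 202), (-44, 201), (-42, 201), (-40, 201), (-38, 201), (-36, 201), (-34, 201), (-32, 201), (-30, 201), (-28, 201), (-26, 201), (-24, 202), (-22, 202), (-20, 202), (-18, 202), (-16, 202), (-14, 202), (-12, 202), (-10, 202), (-8, 202), (-6, 202), (-4, 202), (-2, 202), (0, 202), (2, 202), (4, 202), (6, 200), (8, 179), (10, 140), (12, 127), (14, 151), (16, 181), (18, 188), (20, 186), (22, 186), (24, 186), (26, 185), (28, 185), (30, 185), (32, 184), (34, 184), (36, 184), (38, 183), (40, 176), (42, 152), (44, 137), (46, 166), (48, 201), (50, 207), (52, 204), (54, 204), (56, 204), (58, 202)]
```

Call:
jog_arm([
  [0.002, 0.0002, 0, 0],
  [0.002, 0.0001, 0, 0],
  [0, 0, 0, 0],
])

```text
time_s: 43.22
tool_pos: [0.5687, -0.0268, 0.1254]
eef_rot: [2.46, 1.954, -0.003]
contact_force: [-3.3, -1.5, 8.3]
grip_width: 0.0206
```

Call:
jog_arm([
  [0.002, 0.0001, 0, 0],
  [0.002, 0, 0, 0],
  [0, 0, 0, 0],
])

```text
time_s: 43.47
tool_pos: [0.5727, -0.0267, 0.1254]
eef_rot: [2.46, 1.954, -0.004]
contact_force: [-3.5, -1.8, 7.5]
grip_width: 0.0207
```

Call:
jog_arm([
  [0.002, 0, 0, 0],
  [0, 0, 0, 0],
])

```text
time_s: 43.63
tool_pos: [0.5746, -0.0267, 0.1253]
eef_rot: [2.46, 1.954, -0.004]
contact_force: [-4.0, -1.3, 6.6]
grip_width: 0.0205
```

Call:
jog_arm([
  [0.002, -0.0001, 0, 0],
  [0, 0, 0, 0],
])

```text
time_s: 43.8
tool_pos: [0.5766, -0.0269, 0.1253]
eef_rot: [2.46, 1.954, -0.004]
contact_force: [-3.9, -2.0, 8.5]
grip_width: 0.0209
```

Call:
jog_arm([
  [0.002, -0.0001, 0, 0],
  [0, 0, 0, 0],
])

```text
time_s: 43.97
tool_pos: [0.5785, -0.027, 0.1253]
eef_rot: [2.46, 1.954, -0.004]
contact_force: [-4.4, -2.5, 7.4]
grip_width: 0.0206
```

Call:
jog_arm([
  [0.002, -0.0002, 0, 0],
  [0, 0, 0, 0],
])

```text
time_s: 44.13
tool_pos: [0.5805, -0.0272, 0.1253]
eef_rot: [2.46, 1.954, -0.004]
contact_force: [-4.3, -1.4, 8.1]
grip_width: 0.0203
```

Call:
jog_arm([
  [0.002, -0.0003, 0, 0],
  [0, 0, 0, 0],
])

```text
time_s: 44.3
tool_pos: [0.5825, -0.0275, 0.1253]
eef_rot: [2.46, 1.954, -0.004]
contact_force: [-4.3, -1.4, 8.2]
grip_width: 0.0205
```

Call:
jog_arm([
  [0.0019, -0.0003, 0, 0],
  [0, 0, 0, 0],
])

```text
time_s: 44.47
tool_pos: [0.5844, -0.0278, 0.1253]
eef_rot: [-2.46, -1.954, 0.004]
contact_force: [-3.7, -2.4, 7.6]
grip_width: 0.0211
```

Call:
jog_arm([
  [0.0019, -0.0004, 0, 0],
  [0, 0, 0, 0],
])

```text
time_s: 44.63
tool_pos: [0.586, -0.0281, 0.1253]
eef_rot: [-2.46, -1.953, 0.005]
contact_force: [-4.6, -1.5, 9.3]
grip_width: 0.0208
```

Call:
jog_arm([
  [0.0019, -0.0004, 0, 0],
  [0, 0, 0, 0],
])

```text
time_s: 44.8
tool_pos: [0.5873, -0.0283, 0.1252]
eef_rot: [-2.458, -1.953, 0.006]
contact_force: [-7.3, -0.7, 8.9]
grip_width: 0.0204
```

Run:
```python
from m import *
plate("p6")
```

```text
[(-100, 198), (-98, 193), (-96, 186), (-94, 186), (-92, 185), (-90, 185), (-88, 185), (-86, 184), (-84, 183), (-82, 181), (-80, 175), (-78, 160), (-76, 146), (-74, 144), (-72, 143), (-70, 142), (-68, 142), (-66, 141), (-64, 140), (-62, 140), (-60, 140), (-58, 139), (-56, 141), (-54, 153), (-52, 169), (-50, 173), (-48, 174), (-46, 174), (-44, 174), (-42, 174), (-40, 174), (-38, 174), (-36, 174), (-34, 175), (-32, 176), (-30, 177), (-28, 180), (-26, 184), (-24, 185), (-22, 186), (-20, 196), (-18, 203), (-16, 203), (-14, 202), (-12, 202), (-10, 202), (-8, 202), (-6, 203), (-4, 202), (-2, 203), (0, 203), (2, 203), (4, 203), (6, 203), (8, 200), (10, 183), (12, 135), (14, 124), (16, 166), (18, 188), (20, 187), (22, 187), (24, 186), (26, 185), (28, 185), (30, 185), (32, 185), (34, 184), (36, 184), (38, 184), (40, 184), (42, 174), (44, 155), (46, 168), (48, 200), (50, 207), (52, 204), (54, 204), (56, 203), (58, 202)]
```

Stall beginning: the step is shortening and the force growing. A few more small pushes to confirm.

Call:
jog_arm([
  [0.0019, -0.0005, 0, 0],
  [0, 0, 0, 0],
])

```text
time_s: 45.02
tool_pos: [0.5887, -0.0285, 0.1252]
eef_rot: [-2.457, -1.952, 0.008]
contact_force: [-8.3, 0.8, 12.1]
grip_width: 0.0207
```

Call:
jog_arm([
  [0.0019, -0.0005, 0, 0],
  [0, 0, 0, 0],
])

```text
time_s: 45.18
tool_pos: [0.59, -0.0288, 0.125]
eef_rot: [-2.456, -1.951, 0.009]
contact_force: [-11.5, 0.8, 13.1]
grip_width: 0.0205
```

Call:
jog_arm([
  [0.0019, -0.0005, 0, 0],
  [0, 0, 0, 0],
])

```text
time_s: 45.35
tool_pos: [0.5914, -0.0291, 0.125]
eef_rot: [-2.455, -1.95, 0.011]
contact_force: [-12.0, 1.3, 12.4]
grip_width: 0.0204
```

Call:
jog_arm([
  [0.0019, -0.0005, 0, 0],
  [0.0019, -0.0006, 0, 0],
  [0, 0, 0, 0],
])

```text
time_s: 45.6
tool_pos: [0.5941, -0.0297, 0.1248]
eef_rot: [-2.453, -1.949, 0.014]
contact_force: [-16.2, 3.0, 15.7]
grip_width: 0.0209
```

Run:
```python
from m import *
plate("p7")
s,si=load("p7");d,di=snap("side","p7s")
u,v=proj(s,[[.567,.03,.05]])[0].astype(int);a,b=proj(d,[[.58,.05,.06]])[0].astype(int)
cv2.imwrite("pics/m3.png",np.hstack([cv2.resize(si[v-40:v+40,u-50:u+30],(400,400),interpolation=cv2.INTER_CUBIC),cv2.resize(di[b-50:b+30,a-40:a+40],(400,400),interpolation=cv2.INTER_CUBIC)]))
```

```text
[(-100, 187), (-98, 181), (-96, 176), (-94, 175), (-92, 175), (-90, 175), (-88, 175), (-86, 173), (-84, 170), (-82, 151), (-80, 130), (-78, 127), (-76, 124), (-74, 121), (-72, 120), (-70, 120), (-68, 120), (-66, 120), (-64, 119), (-62, 119), (-60, 119), (-58, 123), (-56, 128), (-54, 142), (-52, 153), (-50, 163), (-48, 174), (-46, 174), (-44, 173), (-42, 174), (-40, 174), (-38, 174), (-36, 174), (-34, 175), (-32, 174), (-30, 174), (-28, 174), (-26, 175), (-24, 176), (-22, 177), (-20, 182), (-18, 189), (-16, 198), (-14, 202), (-12, 201), (-10, 201), (-8, 200), (-6, 199), (-4, 199), (-2, 198), (0, 192), (2, 183), (4, 181), (6, 180), (8, 175), (10, 159), (12, 126), (14, 124), (16, 166), (18, 188), (20, 188), (22, 187), (24, 186), (26, 186), (28, 186), (30, 185), (32, 185), (34, 185), (36, 185), (38, 185), (40, 185), (42, 175), (44, 156), (46, 168), (48, 200), (50, 207), (52, 204), (54, 204), (56, 204), (58, 203)]
```

View pics/m3.png

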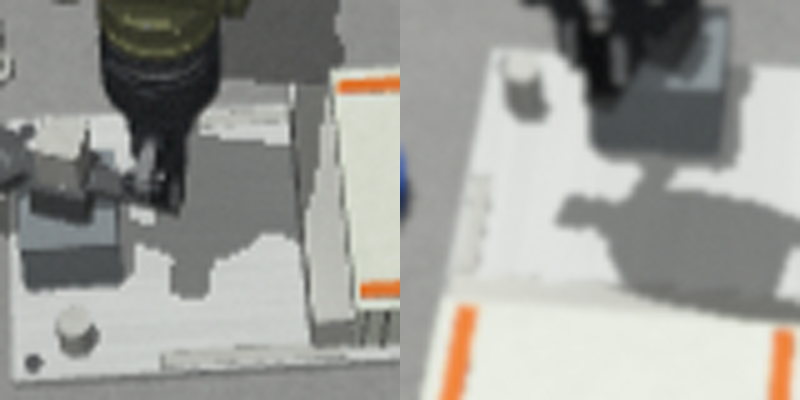

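The plate is flush against the module and did not move between the last two pictures despite pushing with 16 N, so it's home. Backing off and releasing the grip.

Call:
jog_arm([
  [-0.002, 0.0005, 0, 0],
  [-0.002, 0.0005, 0, 0],
  [-0.002, 0.0005, 0, 0],
  [-0.002, 0.0005, 0, 0],
  [0, 0, 0, 0],
])

```text
time_s: 46.12
tool_pos: [0.5896, -0.0288, 0.1252]
eef_rot: [2.46, 1.954, -0.003]
contact_force: [-3.1, -0.8, 7.2]
grip_width: 0.0204
```

Call:
jog_arm([
  [0, 0, 0, 0],
  [0, 0, 0, 0],
  [0, 0, 0, 0],
  [0, 0, 0, 0],
  [0, 0, 0.02, 0],
  [0, 0, 0.03, 0],
  [0, 0, 0.03, 0],
  [0, 0, 0, 0],
], hand=55)

```text
time_s: 46.78
tool_pos: [0.5933, -0.029, 0.2115]
eef_rot: [2.454, 1.948, 0.012]
contact_force: [1.4, 0.1, 1.6]
grip_width: 0.047
```

Call:
jog_arm([
  [-0.005, -0.0235, 0, 0],
  [-0.005, -0.0235, 0, 0],
  [-0.005, -0.0235, 0, 0],
  [0, 0, 0, 0],
  [0, 0, 0, 0],
], hand=60)

```text
time_s: 47.2
tool_pos: [0.5746, -0.0998, 0.2038]
eef_rot: [-2.462, -1.95, 0.0]
contact_force: [0.1, -0.4, 0.8]
grip_width: 0.0513
```

Run:
```python
from m import *
c,im=snap("wrist","w16");o=r.get_obs();print(o["tool_pos"],yaw(o["eef_rot"]),o["contact_force"],o["grip_width"])
H=masks(im).astype(int);print("tip px",proj(c,[[.572,-.1015,.155]])[0])
for t in(150,175,200):
    b=blobs((H[...,2]>t)&(H[...,1]<40),c,.155,300,5000);print(t,*[k for k in b if abs(k[2][0]-.572)<.06 and abs(k[2][1]+.1)<.06],sep="\n")
plate("p8")
```

```text
[ 0.5748 -0.0991  0.2039] -13.163619487243102 [-0.3321  0.6945  0.0853] 0.051533188582117896
tip px [250.5362 220.3227]
150
([254, 233], 351.0, [0.571, -0.1101], 10.1, 27.1, 76.8)
([191, 206], 1657.0, [0.5338, -0.0811], 32.5, 33.0, 2.2)
175
([190, 207], 1500.5, [0.5339, -0.0811], 31.1, 31.6, 2.8)
200
[(-100, 201), (-98, 196), (-96, 190), (-94, 189), (-92, 188), (-90, 187), (-88, 187), (-86, 186), (-84, 185), (-82, 184), (-80, 179), (-78, 176), (-76, 176), (-74, 176), (-72, 176), (-70, 176), (-68, 176), (-66, 176), (-64, 176), (-62, 176), (-60, 179), (-58, 182), (-56, 189), (-54, 196), (-52, 200), (-50, 204), (-48, 204), (-46, 203), (-44, 203), (-42, 203), (-40, 203), (-38, 203), (-36, 204), (-34, 204), (-32, 204), (-30, 204), (-28, 204), (-26, 204), (-24, 204), (-22, 205), (-20, 205), (-18, 205), (-16, 205), (-14, 205), (-12, 205), (-10, 205), (-8, 205), (-6, 205), (-4, 205), (-2, 205), (0, 205), (2, 206), (4, 206), (6, 205), (8, 200), (10, 180), (12, 135), (14, 127), (16, 170), (18, 190), (20, 190), (22, 189), (24, 189), (26, 188), (28, 187), (30, 187), (32, 187), (34, 186), (36, 186), (38, 186), (40, 186), (42, 176), (44, 156), (46, 169), (48, 202), (50, 209), (52, 206), (54, 206), (56, 206), (58, 204)]
```

Plate remains home. The crank boss is still aligned at -13°. Gripping it to lift it off.

Call:
jog_arm([
  [-0.0028, -0.0024, -0.03, 0],
  [0, 0, -0.025, 0],
  [0, 0, -0.014, 0],
  [0, 0, -0.008, 0],
  [0, 0, -0.002, 0],
  [0, 0, 0, 0],
])

```text
time_s: 47.8
tool_pos: [0.5723, -0.1011, 0.1253]
eef_rot: [-2.46, -1.954, 0.0]
contact_force: [0.6, -0.6, 0.5]
grip_width: 0.0511
```

Call:
jog_arm([
  [0, 0, 0, 0],
  [0, 0, 0, 0],
  [0, 0, 0, 0],
  [0, 0, 0, 0],
  [0, 0, 0, 0],
  [0, 0, 0, 0],
], hand=0)

```text
time_s: 48.3
tool_pos: [0.5726, -0.1015, 0.1273]
eef_rot: [2.459, 1.953, 0.001]
contact_force: [-4.2, 0.8, 4.8]
grip_width: 0.029
```

Call:
jog_arm([
  [0, 0, 0.003, 0],
  [0, 0, 0.004, 0],
  [0, 0, 0.004, 0],
  [0, 0, 0.005, 0],
  [0, 0, 0.006, 0],
  [0, 0, 0.008, 0],
  [0, 0, 0, 0],
])

```text
time_s: 48.88
tool_pos: [0.5727, -0.1017, 0.1567]
eef_rot: [2.46, 1.952, 0.002]
contact_force: [0.6, 0.0, -3.3]
grip_width: 0.0287
```

Call:
jog_arm([
  [0, 0, 0.01, 0],
  [0, 0, 0.01, 0],
  [0, 0, 0.005, 0],
  [0, 0, 0, 0],
  [0, 0, 0, 0],
])

```text
time_s: 49.3
tool_pos: [0.5725, -0.1016, 0.1814]
eef_rot: [2.459, 1.952, 0.002]
contact_force: [-0.7, 1.0, -4.3]
grip_width: 0.0291
```

Run:
```python
from m import *
o=r.get_obs();print(o["tool_pos"],yaw(o["eef_rot"]),o["contact_force"],o["grip_width"])
plate("p9")
```

```text
[ 0.5725 -0.1016  0.1814] -13.110382876028707 [-0.7235  1.0439 -4.3331] 0.029080307176051513
[(-100, 202), (-98, 202), (-96, 203), (-94, 203), (-92, 203), (-90, 203), (-88, 203), (-86, 203), (-84, 204), (-82, 203), (-80, 203), (-78, 203), (-76, 203), (-74, 203), (-72, 203), (-70, 202), (-68, 201), (-66, 200), (-64, 199), (-62, 198), (-60, 197), (-58, 197), (-56, 196), (-54, 196), (-52, 200), (-50, 204), (-48, 203), (-46, 204), (-44, 204), (-42, 204), (-40, 204), (-38, 204), (-36, 204), (-34, 203), (-32, 204), (-30, 204), (-28, 204), (-26, 204), (-24, 204), (-22, 204), (-20, 205), (-18, 205), (-16, 205), (-14, 205), (-12, 204), (-10, 204), (-8, 205), (-6, 205), (-4, 205), (-2, 205), (0, 205), (2, 205), (4, 206), (6, 205), (8, 200), (10, 180), (12, 136), (14, 127), (16, 170), (18, 191), (20, 190), (22, 190), (24, 190), (26, 189), (28, 188), (30, 187), (32, 187), (34, 186), (36, 186), (38, 187), (40, 187), (42, 176), (44, 156), (46, 169), (48, 202), (50, 209), (52, 206), (54, 206), (56, 206), (58, 205)]
```

Call:
jog_arm([
  [-0.007, -0.0171, 0, -3],
  [-0.0137, -0.0342, 0, -4],
  [-0.0137, -0.0342, 0, -4],
  [-0.0137, -0.0342, 0, -4],
  [-0.0137, -0.0342, 0, -4],
  [-0.0137, -0.0342, 0, -4],
  [-0.0137, -0.0342, 0, -4],
  [-0.0137, -0.0342, 0, -4],
])

```text
time_s: 50.02
tool_pos: [0.4679, -0.3592, 0.1796]
eef_rot: [-2.894, -1.219, 0.001]
contact_force: [1.0, -0.2, -3.5]
grip_width: 0.0291
```

Call:
jog_arm([
  [-0.0067, -0.017, 0, -0.6],
  [0, 0, 0, 0],
  [0, 0, 0, 0],
  [0, 0, 0, 0],
])

```text
time_s: 50.35
tool_pos: [0.4623, -0.3743, 0.1796]
eef_rot: [-2.898, -1.209, 0.0]
contact_force: [0.0, 0.6, -4.2]
grip_width: 0.0287
```

Run:
```python
from m import *
c,im=snap("wrist","w17");o=r.get_obs();print(o["tool_pos"],yaw(o["eef_rot"]),o["contact_force"],o["grip_width"],o["q"])
```

```text
[ 0.4626 -0.374   0.1797] -44.65608022588165 [ 0.269  -0.6463 -4.5187] 0.028869475662982945 [-0.7702  0.0418  1.826   0.0004  1.275   0.009 ]
```

Lowering onto the mat (contact expected at TCP z about 0.056).

Call:
jog_arm([
  [0, 0, -0.02, 0],
  [0, 0, -0.03, 0],
  [0, 0, -0.025, 0],
  [0, 0, -0.015, 0],
  [0, 0, -0.01, 0],
  [0, 0, -0.006, 0],
  [0, 0, -0.004, 0],
  [0, 0, 0, 0],
])

```text
time_s: 51.07
tool_pos: [0.4629, -0.3747, 0.0704]
eef_rot: [2.899, 1.211, 0.0]
contact_force: [-0.5, 0.4, -4.2]
grip_width: 0.0289
```

Call:
jog_arm([
  [0, 0, -0.003, 0],
  [0, 0, -0.002, 0],
  [0, 0, 0, 0],
])

```text
time_s: 51.32
tool_pos: [0.4627, -0.3753, 0.0658]
eef_rot: [2.899, 1.209, 0.001]
contact_force: [0.6, -0.8, -2.7]
grip_width: 0.029
```

Call:
jog_arm([
  [0, 0, -0.002, 0],
  [0, 0, -0.002, 0],
  [0, 0, 0, 0],
])

```text
time_s: 51.57
tool_pos: [0.4623, -0.3749, 0.061]
eef_rot: [-2.899, -1.209, 0.0]
contact_force: [-0.6, 0.3, -5.0]
grip_width: 0.0291
```

Call:
jog_arm([
  [0, 0, -0.002, 0],
  [0, 0, 0, 0],
])

```text
time_s: 51.73
tool_pos: [0.4623, -0.3749, 0.059]
eef_rot: [-2.899, -1.209, 0.0]
contact_force: [-0.2, 0.9, -4.0]
grip_width: 0.0289
```

Call:
jog_arm([
  [0, 0, -0.0015, 0],
  [0, 0, 0, 0],
])

```text
time_s: 51.9
tool_pos: [0.4624, -0.3749, 0.0575]
eef_rot: [-2.899, -1.209, 0.0]
contact_force: [-0.6, 0.1, -4.1]
grip_width: 0.0287
```

Call:
jog_arm([
  [0, 0, -0.0015, 0],
  [0, 0, 0, 0],
])

```text
time_s: 52.07
tool_pos: [0.4626, -0.3752, 0.0565]
eef_rot: [2.899, 1.209, 0.0]
contact_force: [-0.0, -0.1, -3.7]
grip_width: 0.0287
```

Call:
jog_arm([
  [0, 0, -0.001, 0],
  [0, 0, 0, 0],
])

```text
time_s: 52.23
tool_pos: [0.4627, -0.3753, 0.0564]
eef_rot: [2.899, 1.21, -0.0]
contact_force: [-3.1, 1.2, 3.6]
grip_width: 0.0292
```

Force turned from -4 to +3.6 N: the crank stands on the mat. Releasing, rising straight up and backing away.

Call:
jog_arm([
  [0, 0, 0, 0],
  [0, 0, 0, 0],
  [0, 0, 0, 0],
  [0, 0, 0, 0],
  [0, 0, 0.01, 0],
  [0, 0, 0.02, 0],
  [0, 0, 0.03, 0],
  [0, 0, 0.035, 0],
], hand=60)

```text
time_s: 52.9
tool_pos: [0.4614, -0.3739, 0.1498]
eef_rot: [-2.896, -1.208, 0.003]
contact_force: [0.8, -0.8, 0.4]
grip_width: 0.0512
```

Call:
jog_arm([
  [0, 0, 0.03, 0],
  [0, 0, 0.03, 0],
  [-0.01, 0.03, 0.02, 0],
  [-0.01, 0.03, 0.01, 0],
  [-0.01, 0.03, 0, 0],
  [0, 0.03, 0, 0],
  [0, 0, 0, 0],
  [0, 0, 0, 0],
])

```text
time_s: 53.57
tool_pos: [0.4326, -0.2541, 0.2414]
eef_rot: [2.896, 1.212, 0.001]
contact_force: [0.9, -1.8, 0.2]
grip_width: 0.0511
```

Run:
```python
from m import *
o=r.get_obs();print(o["tool_pos"],o["contact_force"],o["time_s"])
s,si=snap("scene","f1");d,di=snap("side","f1s")
cv2.imwrite("pics/f.png",np.hstack([cv2.resize(si[110:260,110:400],(480,250),interpolation=cv2.INTER_CUBIC)[:, :],cv2.resize(di[80:384,150:380],(300,250))])) if 0 else None
a=cv2.resize(si[110:270,110:410],(800,427),interpolation=cv2.INTER_CUBIC);b=cv2.resize(di[90:160,250:400],(370,173),interpolation=cv2.INTER_CUBIC);b2=cv2.resize(di[270:384,200:360],(430,173),interpolation=cv2.INTER_CUBIC)
cv2.imwrite("pics/f.png",np.vstack([a,np.hstack([b,b2])]))
plate("p10")
```

```text
[ 0.4326 -0.2541  0.2414] [ 0.8856 -1.7768  0.2388] 53.5667
[(-100, 200), (-98, 200), (-96, 200), (-94, 200), (-92, 201), (-90, 201), (-88, 201), (-86, 201), (-84, 200), (-82, 200), (-80, 201), (-78, 200), (-76, 201), (-74, 201), (-72, 201), (-70, 201), (-68, 201), (-66, 201), (-64, 200), (-62, 200), (-60, 200), (-58, 200), (-56, 200), (-54, 201), (-52, 201), (-50, 201), (-48, 201), (-46, 201), (-44, 201), (-42, 201), (-40, 201), (-38, 201), (-36, 202), (-34, 202), (-32, 201), (-30, 201), (-28, 201), (-26, 202), (-24, 201), (-22, 202), (-20, 202), (-18, 202), (-16, 202), (-14, 203), (-12, 203), (-10, 203), (-8, 203), (-6, 203), (-4, 203), (-2, 203), (0, 203), (2, 203), (4, 203), (6, 202), (8, 198), (10, 178), (12, 134), (14, 126), (16, 167), (18, 189), (20, 188), (22, 187), (24, 186), (26, 186), (28, 185), (30, 185), (32, 186), (34, 185), (36, 184), (38, 185), (40, 184), (42, 174), (44, 154), (46, 168), (48, 200), (50, 207), (52, 204), (54, 204), (56, 204), (58, 203)]
```

View pics/f.png

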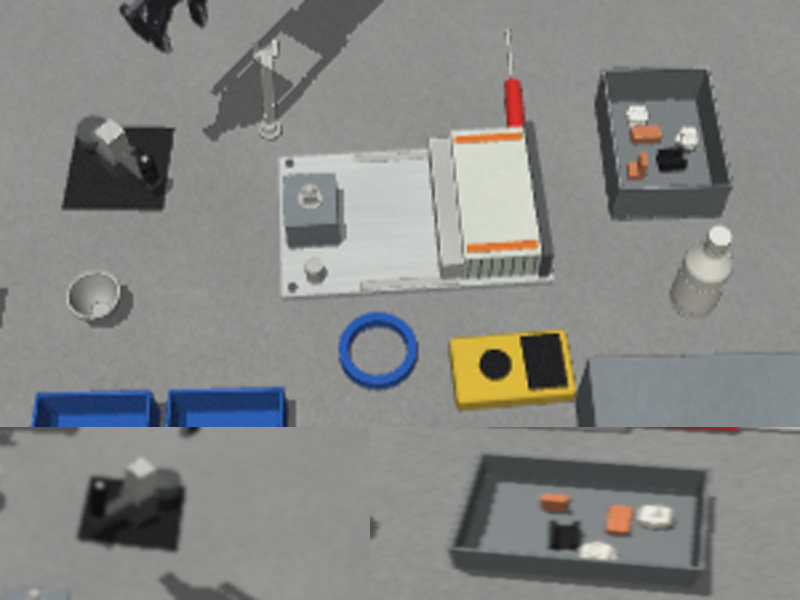

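The final picture shows the crank upright on its mat (120,150), the plate against the module (445,205), the fixture clear, and five scraps in the bin (660,140). Tools are undisturbed. Handing in.

```bash
python3 -c "
from bench import r
print(r.sign_off())"
```

```text
the job is handed in; nothing more can be done
None
```

The job is done and handed in at about 54 s of the 210 s allowed. The sign-off gave no verdict.

- **Scrap:** This run had five pieces: the copper bar, channel, two wads and copper L. There was no scrap4. All five are in the bin, and the last picture shows the bed and module clear.
- **Winding:** I fitted the crank on the square shaft and wound it clockwise about 3.5 turns, until the shaft stalled. The plate did not move in the pictures while I pushed with up to about 16 N, and it stayed against the module once the crank was off.
- **Crank:** It stands upright on its mat and the gripper is clear of it. It is turned about half way round from how it stood at the start.
- **Surroundings:** In the last picture the socket, driver, wrench, tape, meter, bottle and bowl look undisturbed; I did not measure their positions.

One reading disagreed: the stall came about 2 mm of travel later than my first camera estimate of the plate's position. I relied on the stall force and the unchanged pictures instead. The grip did not visibly slacken, and I noticed no scrap knocked aside.

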